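# Lay up a four-panel pinwheel on the assembly board and close the sliding bar on it

### The job

Finish the pinwheel of four little painted panels on the assembly board: lift the blue one out of the drying rack, lay it on the bare bench painted face up without letting it fall and let go of it, then take it again from above, and set it and the yellow one down, painted faces up and without dropping them, in the two empty places so that the four interlock closely round the square opening in the middle. Then slide the bar by its red knob up against the panels, pressing firmly but not ramming, until it has closed the layer up tight against the fence opposite, and let go. Leave everything else on the bench and in the rack where it is.

Things in the scene. Friction and masses are not known exactly. Their poses are not given: they have to be found in the camera images.
- board: Fixed plywood board 18 mm thick. Origin on the bench under the middle of the closed 180 mm square layer; z up. It spans x -115..125, y -225..125 mm. On it two fences 14 mm high: along the +x edge (inner face x = 90 mm) and the +y edge (inner face y = 90). The -x edge is open. Panels go round a 60 x 60 mm opening at the origin; pink and green lie there, up to 8 mm loose.
- place_a (a point): Empty place: where the middle of a panel's back goes, on the board's top, in the closed layer (point has the board's axes). Panel's length along board y. Its -x long side is free; its +x long side meets the end of the place_d panel on the -y half and the opening on the +y half, so grip it on that half to leave room for the fingers. Its +y end meets the green panel.
- place_d (a point): Empty place, as place_a, but the panel's length runs along board x, one end against the +x fence. Its -y long side faces the bar; its +y long side meets the end of the pink panel on the +x half and the opening on the -x half, so grip it on that half.
- bar (a joint): Slide in m of the wooden bar along board +y; its front face stands at board y = -165 mm + this. 0 fully back, 0.075 closed on a tight layer, stop 0.095; starts at 0 to 0.02. Bar 178 mm long (x), 44 deep (y), top 44.5 mm above the bench. It cannot lift or turn, needs about 2 N, stays where left; pushing the loose panels up takes 1 to 8 N more, then it stops hard.
- bar_knob (a point): Round red knob on the middle of the bar, 26 mm across, 24 mm behind the bar's front face; it can be gripped from above. The point is on its axis, 68.5 mm above the bench; the knob's top is 86.5 mm above the bench.
- blue_panel: Light-blue panel, a block 120 x 60 x 40 mm, 0.13 to 0.22 kg. Origin: middle of the bare-wood back. x along the 120 mm length, y along the 60 mm width, z out of the painted face (which is at z = +40 mm). It starts on end in the rack, x up, painted face (z) towards the robot, lower end 12 mm above the bench.
- yellow_panel: Yellow painted panel of the same size and axes as the blue one, lying painted face up on the bench at the start.
- pink_panel: Pink painted panel of the same size and axes, already lying on the board at the corner of the two fences, its length along the board's y, closed-up middle at board x = +60, y = +30 mm.
- green_panel: Green painted panel of the same size and axes, already lying on the board along the +y fence, its length along the board's x, closed-up middle at board x = -30, y = +60 mm.
- rack: Fixed wooden drying rack: base 135 (x) x 100 (y) x 12 mm with pairs of 8 mm dowels at y = +-18 mm. Origin under its middle, z up, -x towards the robot. Blue stands between dowels at x = -51 mm (tops 47 mm above the bench) and x = 2 (tops 82), 2.5 mm play each side; the canvas stands behind, between dowels at x = 24 and 49. The bench from rack to robot is bare but for the brush.
- canvas: Bystander: small canvas 16 x 80 x 100 mm standing in the rack behind the blue panel. Origin: middle of its lower edge.
- tape: Bystander: roll of blue tape lying flat, 104 mm across, 36 mm high. Origin: middle of its underside.
- red_pot: Bystander: paint pot with red lid, 66 mm across, 38 mm high. Origin: middle of its underside.
- green_pot: Bystander: paint pot with green lid, 66 mm across, 38 mm high. Origin: middle of its underside.
- medium: Bystander: white bottle, 44 mm across, 130 mm high. Origin: middle of its underside.
- tub: Bystander: black tub with purple lid, 154 mm across, 65 mm high. Origin: middle of its underside.
- tray: Bystander: empty black tray 170 x 120 x 35 mm. Origin: middle of its underside.
- brush: Bystander: flat paint brush 190 mm long, under 30 mm high, lying on the bench along its own x. Origin: near its middle.
Things that resemble listed ones, but are neither listed nor needed, are in the scene too. What is shaped like the pink_panel but purple is not meant. What is shaped like the yellow_panel but purple is not meant.

How it is judged:
By the outcome, as a careful person would: the job done as asked, in the order asked, and still so for the second after the job is handed in, with the robot touching nothing.
It also fails if it takes over 72 s, if anything falls off the work surface, if the arm or the gripper's body presses on something with over 40 N, if the wrist force passes 120 N, or if a joint passes its speed limit or range.

### The arm

A 7-joint arm with a two-finger parallel gripper is mounted at the origin on the work surface. World frame = base frame: x ahead of the robot, y to its left, z up, the work surface at z = 0. Lengths are in m, angles in rad, forces in N, time in s.
With the tool pointing down it reaches from about 0.4 to 0.9 m from the base axis. Payload 5.5 kg.
Tool frame: the origin (TCP) lies on the centre line of the jaws, within the pads' length; the fingertips stand 19 mm ahead of it and the grasp point (between the pads) is the TCP (tips_ahead is the distance from the TCP to the fingertips, in m); z points along the fingers, y is the line along which they close (so a half turn about z gives the same grasp; the last joint's range is limited). The gripper opens to 92 mm and grips with 3 to 60 N. Pads are 19 mm wide; open, the fingers measure 130 mm over their backs; the gripper's body (75 mm by 190 mm) begins 47 mm behind the grasp point.
Start: joints at [-0.999, 0.501, -0.427, 1.55, 0.221, 1.138, -0.21], TCP at [0.198, 0.619, 0.246] pointing down, gripper open.
Joint ranges: [-2.88, 2.88], [-0.31, 2.03], [-1.54, 1.56], [0.2, 2.42], [-1.41, 4.55], [0.19, 2.02], [-2.57, 2.57]. Speed limits (rad/s): [2.57, 2.57, 3.14, 3.14, 3.14, 3.14, 3.14].

### API

Orientations are given as a unit quaternion [x, y, z, w].
In Python, from station import * gives the robot as it stands.
- The arm moves only by the tool drive_tool, never from a script. Its argument "rows" is a list of rows, each a list of 3 entries, a list of its own where there are three numbers: the finger opening in m, from 0 to 0.0918, then the shift along the world's x, y, z in m, then the turn, a rotation vector about the world's x, y, z in degrees. A call has 1 to 8 rows; each row is the pose to reach, as a shift and turn from the pose commanded when the call began; what a row does not reach only later rows make up. A row lasts 1/12 s, in which the tool goes at most 41.7 mm and 7.16 degrees, less where a joint would pass 70% of its speed; a pose out of reach is approached as far as the arm can. A call with a gripper value outside its range is refused whole. The fingers move at their own pace and stop on an object; "force" is the grip in N (left out, the last holds). Time passes only in rows, so rows that repeat a pose let the fingers close. It gives the time, the measured TCP pose, the force, the opening and the grip force at its end, in the units of the state.
- read_state(): the state, without advancing time (a new reading comes with each control period).
- snapshot(name): name is "scene" or "top" or "wrist"; returns a dict with "frame" (420x560x3 uint8, blue, green, red), "fov_y" (degrees; the focal length in pixels is half the picture's height over the tangent of half this angle, whatever the lens; pixels are square), "cx", "cy" (the principal point, pixels), "eye" and "rotation" of the camera in the world; the wrist camera has in their place "tool_from_camera" (4x4, takes a point from camera to tool coordinates, whose origin is the TCP and whose axes are the flange's). Camera axes: x right, y down, z forward; pixel columns grow to the right and rows downward; lengths in m; the calibration is good to about 2 mm. A picture is of the moment at which its call begins: read the wrist's pose just before it. There is no depth.
- sign_off(): hands the job in; it is judged then, once.
The state is a dict: "clock": time; "joints": joint angles; "qvel": joint speeds; "joint_torque": joint torques, N m; "position": TCP position; "orientation": TCP orientation; "ft_force": force on the tool from outside, world axes, zero at the start; "wrist_torque": the same for the moment, N m; "width": finger opening in m; "grasp_force": force on a finger pad.
Only numpy, scipy, OpenCV 4.12 (cv2) and the standard library are available. Lean on these libraries where they do the work, as an engineer would, in place of code of your own. Each camera call takes 0.05 s, during which the arm holds its last target. There are 200 camera calls.

## Working session

There is one attempt and no reset: what is moved stays moved. The work goes in short steps, Python scripts to look and compute and a tool call to move; the robot and the scene stay as the last step left them, time stands still between calls to the robot, and variables do not carry over. Pictures are saved under pics/ and viewed, at most 10 in all, crops included, and the job is handed in when it is done.

Besides the shell and the picture viewer there is one more tool, called after ">>>" as name([rows], argument=value, ...), one row to a line, values as JSON. drive_tool: Moves the arm, as the interface text tells. Its arguments: {"type":"object","properties":{"rows":{"type":"array","items":{"type":"array"}},"force":{"type":"number"}},"required":["rows"]}

```bash
mkdir -p pics; ls; python3 - <<'E'
from station import *
import cv2
s=read_state();print(s)
for n in("scene","top"):
    d=snapshot(n);cv2.imwrite(f"pics/{n}0.png",d["frame"]);print({k:v for k,v in d.items() if k!="frame"})
import pickle
E
```

```text
pics
{'clock': 0.0, 'joints': array([-0.99882633,  0.50182215, -0.42678708,  1.55145468,  0.22081809,
        1.13828264, -0.21031173]), 'qvel': array([-0.00100314,  0.00071407,  0.0001652 ,  0.0002416 , -0.00096625,
        0.00148374,  0.00057531]), 'joint_torque': array([-5.89290848e-04, -5.66580963e+01, -5.81636846e+00, -2.79120898e+01,
       -6.86221244e-02,  3.06917215e-02,  1.68595707e-04]), 'position': array([0.19737651, 0.61861642, 0.24469212]), 'orientation': array([ 1.53748640e-01,  9.88109531e-01, -9.38742202e-04, -1.68605304e-04]), 'ft_force': array([ 1.24393229, -0.09617519, -0.32851614]), 'wrist_torque': array([-0.04095041, -0.01513084,  0.03437698]), 'grasp_force': 0.0, 'width': 0.09183193385924528}
{'fov_y': 57.01943722526737, 'cx': 277.84738639948745, 'cy': 203.859430455445, 'eye': array([ 0.9619479 , -0.78088414,  0.8886396 ]), 'rotation': array([ 0.88973875,  0.21900448, -0.09336047, -0.38946863])}
{'fov_y': 44.01962494144843, 'cx': 274.63724101263136, 'cy': 209.20790413463806, 'eye': array([ 0.19092169, -0.00804808,  1.70258569]), 'rotation': array([ 0.7224706 , -0.68223086,  0.07564919, -0.08291247])}
```

View pics/scene0.png

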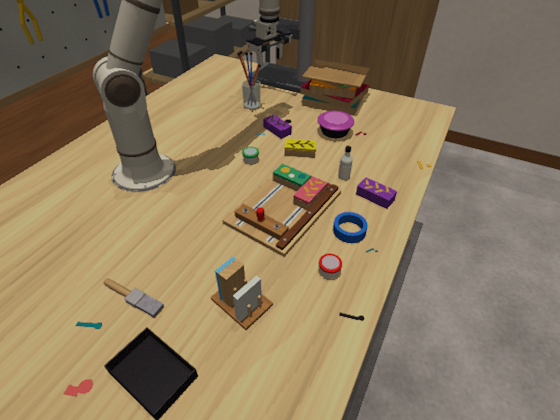

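View pics/top0.png

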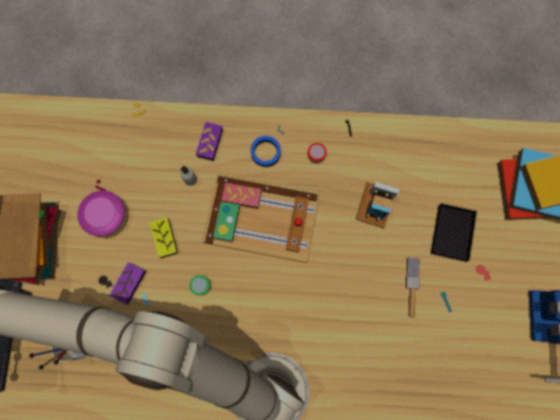

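The scene view shows the blue panel in the rack at about (232,275), pink (311,190), green (292,177), yellow (300,147) and the red knob (260,213). In the top view the rack is at (378,205), yellow (163,238), the board centre about (250,210), the knob (299,222) and the brush (413,285). Next I'll write helpers and take coarse positions.

```bash
cat > h.py <<'E'
from station import *
import cv2, numpy as np
from scipy.spatial.transform import Rotation as R
def cam(name):
    s=read_state(); d=snapshot(name); H,W=d["frame"].shape[:2]
    f=H/2/np.tan(np.radians(d["fov_y"])/2)
    if name=="wrist":
        T=np.array(d["tool_from_camera"]); Rt=R.from_quat(s["orientation"]).as_matrix()
        Rm=Rt@T[:3,:3]; e=s["position"]+Rt@T[:3,3]
    else: Rm=R.from_quat(d["rotation"]).as_matrix(); e=np.array(d["eye"])
    return dict(img=d["frame"],f=f,c=(d["cx"],d["cy"]),R=Rm,e=e)
def ray(c,p):
    p=np.atleast_2d(np.asarray(p,float))
    v=np.c_[(p[:,0]-c["c"][0])/c["f"],(p[:,1]-c["c"][1])/c["f"],np.ones(len(p))]@c["R"].T
    return v/np.linalg.norm(v,axis=1)[:,None]
def onz(c,p,z):
    v=ray(c,p); return c["e"]+v*((z-c["e"][2])/v[:,2])[:,None]
def proj(c,P):
    q=(np.atleast_2d(P)-c["e"])@c["R"]; return q[:,:2]/q[:,2:]*c["f"]+np.array(c["c"])
def tri(views):
    A=np.zeros((3,3));b=np.zeros(3)
    for c,p in views:
        v=ray(c,p)[0];M=np.eye(3)-np.outer(v,v);A+=M;b+=M@c["e"]
    X=np.linalg.solve(A,b)
    return X,[float(np.linalg.norm(np.cross(X-c["e"],ray(c,p)[0]))) for c,p in views]
def blobs(img,lo,hi,amin=60):
    hsv=cv2.cvtColor(img,cv2.COLOR_BGR2HSV); m=cv2.inRange(hsv,np.array(lo),np.array(hi))
    m=cv2.morphologyEx(m,cv2.MORPH_CLOSE,np.ones((5,5)))
    cs=[k for k in cv2.findContours(m,cv2.RETR_EXTERNAL,cv2.CHAIN_APPROX_NONE)[0] if cv2.contourArea(k)>amin]
    return sorted(cs,key=cv2.contourArea,reverse=True)
COL=dict(yellow=((24,150,110),(36,255,255)),green=((60,120,60),(85,255,255)),pink=((165,80,100),(178,255,255)),
 blue=((92,70,120),(108,255,255)),red=((0,200,110),(4,255,255)))
E
python3 - <<'E'
from h import *
for n in("top","scene"):
    c=cam(n)
    for k,(lo,hi) in COL.items():
        for b in blobs(c["img"],lo,hi,25)[:4]:
            r=cv2.minAreaRect(b);z={'red':.08,'blue':.13}.get(k,.058 if k!='yellow' else .04)
            print(n,k,np.round(r[0]),np.round(r[1]),round(r[2]),cv2.contourArea(b),onz(c,r[0],z)[0].round(3))
c=cam("top")
print(c["R"].round(3))
for p in[(262,218),(219,178),(317,195),(308,261),(206,244),(378,205),(413,285)]:print(p,onz(c,p,.018)[0].round(3))
d=snapshot("wrist");print({k:v for k,v in d.items() if k!="frame"})
E
```

```text
top yellow [163. 237.] [38. 19.] 76 648.5 [0.457 0.378 0.04 ]
top yellow [222. 229.] [7. 8.] 0 41.0 [0.495 0.186 0.04 ]
top green [226. 221.] [17. 36.] 12 413.0 [0.519 0.174 0.058]
top pink [246. 196.] [25. 17.] 9 146.5 [0.606 0.115 0.058]
top pink [236. 188.] [23.  7.] 10 54.0 [0.63  0.151 0.058]
top pink [206. 140.] [22. 11.] 81 45.0 [0.792 0.263 0.058]
top pink [226. 195.] [ 7. 11.] 14 32.5 [0.604 0.181 0.058]
top blue [519. 193.] [40. 18.] 70 367.0 [ 0.646 -0.741  0.13 ]
top blue [536. 156.] [15. 30.] 90 222.5 [ 0.768 -0.799  0.13 ]
top blue [550. 210.] [10. 19.] 90 104.5 [ 0.596 -0.832  0.13 ]
top blue [380. 208.] [18.  3.] 17 41.0 [ 0.573 -0.309  0.13 ]
top red [506. 180.] [14. 42.] 8 308.0 [ 0.699 -0.724  0.08 ]
top red [523. 212.] [ 9. 28.] 90 132.0 [ 0.595 -0.773  0.08 ]
scene yellow [300. 144.] [10. 30.] 90 248.0 [0.459 0.378 0.04 ]
scene green [291. 175.] [35. 13.] 23 283.5 [0.523 0.17  0.058]
scene green [250. 153.] [ 9. 15.] 85 30.5 [0.332 0.216 0.058]
scene pink [310. 189.] [16. 31.] 45 404.0 [0.612 0.13  0.058]
scene blue [350. 224.] [22. 32.] 90 552.5 [ 0.798 -0.032  
[... 178 characters left out ...]
017]
 [-0.004 -0.223 -0.975]]
(262, 218) [0.543 0.061 0.018]
(219, 178) [0.673 0.214 0.018]
(317, 195) [ 0.632 -0.118  0.018]
(308, 261) [ 0.409 -0.098  0.018]
(206, 244) [0.446 0.238 0.018]
(378, 205) [ 0.609 -0.322  0.018]
(413, 285) [ 0.351 -0.438  0.018]
{'fov_y': 69.12514422622655, 'cx': 280.4326847365155, 'cy': 203.43078864210173, 'tool_from_camera': array([[-1.35567974e-04, -9.64350736e-01, -2.64627359e-01,
         7.10719995e-02],
       [ 9.99999901e-01, -1.85830178e-05, -4.44577666e-04,
        -2.13644799e-04],
       [ 4.23811224e-04, -2.64627393e-01,  9.64350643e-01,
        -1.40104712e-01],
       [ 0.00000000e+00,  0.00000000e+00,  0.00000000e+00,
         1.00000000e+00]])}
```

>>> drive_tool([
  [0.0918, [0.02, -0.035, 0.01], [0, 0, 2]],
  [0.0918, [0.04, -0.07, 0.03], [0, 0, 4]],
  [0.0918, [0.06, -0.105, 0.05], [0, 0, 6]],
  [0.0918, [0.08, -0.14, 0.07], [0, 0, 8]],
  [0.0918, [0.1, -0.175, 0.08], [0, 0, 10]],
  [0.0918, [0.12, -0.21, 0.08], [0, 0, 10]],
  [0.0918, [0.14, -0.245, 0.08], [0, 0, 10]],
  [0.0918, [0.16, -0.28, 0.08], [0, 0, 10]],
])

```text
clock: 0.97
position: [0.3556, 0.3422, 0.3265]
orientation: [0.067, 0.998, 0.001, 0.001]
ft_force: [0.2, -0.7, -0.6]
width: 0.0922
grasp_force: 0.0
```

>>> drive_tool([
  [0.0918, [0.015, -0.035, 0], [0, 0, 0]],
  [0.0918, [0.03, -0.07, 0], [0, 0, 0]],
  [0.0918, [0.045, -0.105, 0], [0, 0, 0]],
  [0.0918, [0.06, -0.14, 0], [0, 0, 0]],
  [0.0918, [0.075, -0.175, 0], [0, 0, 0]],
  [0.0918, [0.09, -0.21, 0], [0, 0, 0]],
  [0.0918, [0.1, -0.24, 0], [0, 0, 0]],
  [0.0918, [0.1, -0.24, 0], [0, 0, 0]],
])

```text
clock: 1.63
position: [0.4568, 0.0964, 0.3258]
orientation: [0.072, 0.997, -0.001, 0.001]
ft_force: [-0.8, -0.6, 0.6]
width: 0.0919
grasp_force: 0.0
```

```bash
python3 - <<'E'
from h import *
import pickle
s=read_state();print(s["clock"],s["position"],s["joints"].round(2))
c=cam("wrist");cv2.imwrite("pics/w1.png",c["img"]);pickle.dump(c,open("w1.pkl","wb"))
E
```

```text
1.6333 [0.45683827 0.09639941 0.32578944] [-0.16  0.07 -0.12  1.9   0.01  1.18  1.15]
```

View pics/w1.png

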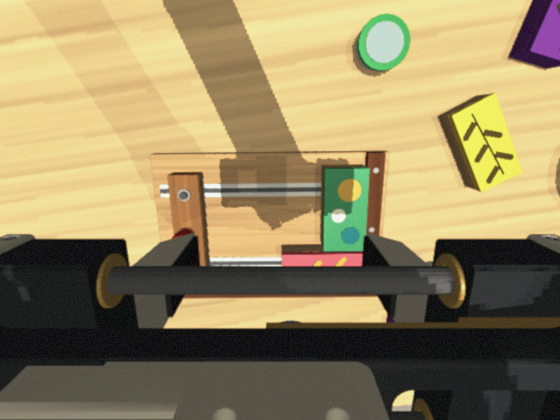

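The wrist picture shows the board at px (150–387, 152–297), green at (345,210) and yellow (485,142). The gripper hides everything below row 240. I'll move outward to get pink, the fences and the knob into view.

>>> drive_tool([
  [0.0918, [0.035, 0.01, 0], [0, 0, 0]],
  [0.0918, [0.07, 0.02, 0], [0, 0, 0]],
  [0.0918, [0.105, 0.03, 0], [0, 0, 0]],
  [0.0918, [0.14, 0.03, 0], [0, 0, 0]],
  [0.0918, [0.15, 0.03, 0], [0, 0, 0]],
  [0.0918, [0.15, 0.03, 0], [0, 0, 0]],
  [0.0918, [0.15, 0.03, 0], [0, 0, 0]],
])

```text
clock: 2.27
position: [0.6042, 0.1352, 0.3249]
orientation: [0.066, 0.998, 0.0, -0.001]
ft_force: [-1.0, -0.0, -0.4]
width: 0.0919
grasp_force: 0.0
```

```bash
python3 - <<'E'
from h import *
import pickle
s=read_state();print(s["clock"],s["position"],abs(s["qvel"]).max())
c=cam("wrist");cv2.imwrite("pics/w2.png",c["img"]);pickle.dump(c,open("w2.pkl","wb"))
E
```

```text
2.2667 [0.60420788 0.1352073  0.32485905] 0.034671730728176746
```

>>> drive_tool([
  [0.0918, [0, -0.035, 0], [0, 0, 0]],
  [0.0918, [0, -0.07, 0], [0, 0, 0]],
  [0.0918, [0, -0.105, 0], [0, 0, 0]],
  [0.0918, [0, -0.14, 0], [0, 0, 0]],
  [0.0918, [0, -0.14, 0], [0, 0, 0]],
  [0.0918, [0, -0.14, 0], [0, 0, 0]],
])

```text
clock: 2.82
position: [0.6037, -0.0088, 0.3265]
orientation: [0.069, 0.998, -0.0, 0.0]
ft_force: [-0.3, 0.9, 1.1]
width: 0.0918
grasp_force: 0.0
```

```bash
python3 - <<'E'
from h import *
import pickle
s=read_state();print(s["clock"],s["position"],abs(s["qvel"]).max())
c=cam("wrist");cv2.imwrite("pics/w3.png",c["img"]);pickle.dump(c,open("w3.pkl","wb"))
a=cv2.imread("pics/w2.png");b=c["img"]
cv2.imwrite("pics/w23.png",np.vstack([a[:290],b[:290]]))
E
```

```text
2.8167 [ 0.60366828 -0.00880298  0.3264785 ] 0.06207264170961176
```

View pics/w23.png

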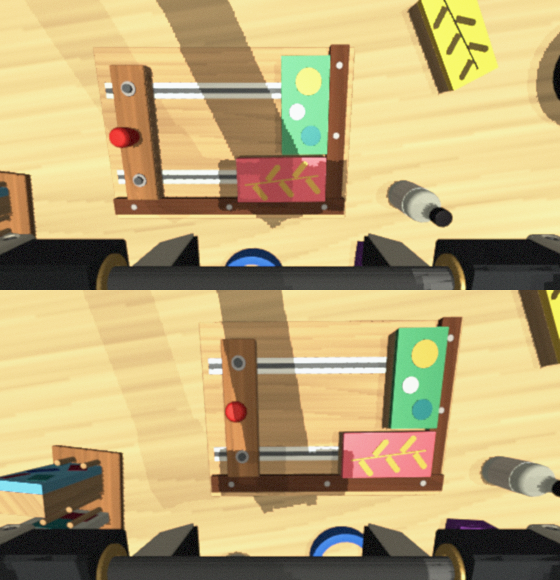

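In the upper picture (w2) the red knob is at (121,137), green at (305,105), pink (282,178), the fence corner about (340,205) and yellow (455,45). In the lower one (w3) the blue panel is in the rack at about (40,200). Next I'll measure edges in an approximate board frame.

```bash
cat >> h.py <<'E'
def brd(X,o=(0.534,0.105),yaw=-7.05):
    a=np.radians(yaw);d=np.atleast_2d(X)[:,:2]-np.array(o)
    return d@np.array([[np.cos(a),-np.sin(a)],[np.sin(a),np.cos(a)]])*1000
def quad(b):
    r=cv2.minAreaRect(b);return cv2.boxPoints(r)
E
python3 - <<'E'
from h import *
import pickle
for n in("w2","w3"):
    c=pickle.load(open(n+".pkl","rb"));hsv=cv2.cvtColor(c["img"],cv2.COLOR_BGR2HSV)
    # dark brown fence
    b=[k for k in blobs(c["img"][:290],(0,90,30),(14,200,110),300)]
    for k in b[:4]:
        P=brd(onz(c,k.reshape(-1,2),.032));print(n,'brown',cv2.contourArea(k),cv2.boundingRect(k),np.percentile(P,[0,2,98,100],axis=0).round(1).tolist())
    for col in("green","pink","red"):
        lo,hi=COL[col]
        for k in blobs(c["img"][:290],lo,hi,150)[:2]:
            z=.058
            print(n,col,cv2.contourArea(k),cv2.boundingRect(k),brd(onz(c,quad(k),z)).round(1).tolist())
    for p in[(310,105),(282,165),(130,100),(200,205),(340,150),(210,130),(450,40)] if n=="w2" else []:print(p,hsv[p[1],p[0]])
# rectified views
c=pickle.load(open("w2.pkl","rb"))
a=np.radians(-7.05);B=np.array([[np.cos(a),-np.sin(a)],[np.sin(a),np.cos(a)]])
yy,xx=np.mgrid[0:520,0:760];bx=(130-yy/2)/1000;by=(-240+xx/2)/1000
W=np.stack([0.534+B[0,0]*bx+B[0,1]*by,0.105+B[1,0]*bx+B[1,1]*by,np.full(bx.shape,.032)],-1).reshape(-1,3)
q=proj(c,W).astype(np.float32).reshape(520,760,2)
im=cv2.remap(c["img"],q[...,0],q[...,1],cv2.INTER_CUBIC)
for v in range(-200,150,50):cv2.line(im,(2*(v+240),0),(2*(v+240),8),(0,0,0),1)
for v in range(-100,150,50):cv2.line(im,(0,2*(130-v)),(8,2*(130-v)),(0,0,0),1)
cv2.imwrite("pics/rect.png",im)
E
```

```text
w2 brown 2781.0 (145, 67, 200, 148) [[-74.4, -145.0], [-65.8, -141.6], [129.0, 126.9], [129.6, 131.1]]
w2 green 194.0 (283, 124, 14, 29) [[35.4, 42.0], [-0.4, 42.2], [-0.3, 59.1], [35.6, 59.2]]
w2 pink 3228.0 (237, 157, 89, 45) [[42.7, -19.7], [42.1, 97.7], [101.5, 100.3], [102.2, -21.6]]
w2 red 261.0 (110, 128, 20, 19) [[2.3, -182.1], [2.6, -157.5], [25.6, -160.7], [25.3, -185.7]]
(310, 105) [ 69 100 235]
(282, 165) [178 145 167]
(130, 100) [ 14 153 197]
(200, 205) [ 10 154 119]
(340, 150) [ 10 155 130]
(210, 130) [ 19 113 240]
(450, 40) [ 30 146 251]
w3 brown 2819.0 (212, 50, 137, 152) [[-75.8, -204.9], [-66.3, -197.2], [127.9, -11.4], [128.6, -6.6]]
w3 green 4658.0 (390, 37, 58, 102) [[35.9, 37.4], [-86.3, 38.9], [-80.5, 99.5], [42.6, 103.4]]
w3 pink 3562.5 (342, 142, 93, 45) [[41.6, -23.2], [43.6, 97.9], [102.9, 104.8], [100.8, -21.0]]
```

View pics/rect.png

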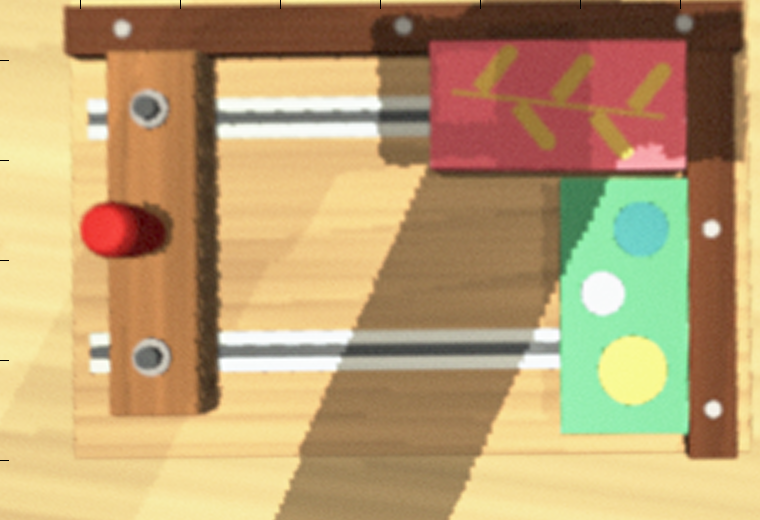

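The rectified board (2 px per mm) has the +x fence's inner edge near row 55, the +y fence's inner edge at column 688, the bar front at about column 215, pink at columns 430–687 and green at rows 178–434. So the board origin sits about 13–14 mm up and along from my guess. I'll refine it with edge fits in both views.

```bash
cat >> h.py <<'E'
def edge(c,z,axis,fix,rng,o,yaw,sign=0,ch=None,n=41):
    """edge position along board `axis` (mm) within rng, at positions fix of other axis; robust line fit -> (pos at mean fix, slope deg)"""
    a=np.radians(yaw);B=np.array([[np.cos(a),-np.sin(a)],[np.sin(a),np.cos(a)]])
    t=np.arange(rng[0],rng[1],.25);img=c["img"].astype(np.float32)
    g=img.mean(2) if ch is None else img@np.array(ch,np.float32)
    F=np.linspace(*fix,n);out=[]
    for f in F:
        p=np.stack([t,np.full_like(t,f)],1) if axis==0 else np.stack([np.full_like(t,f),t],1)
        W=np.c_[p/1000@B.T+np.array(o),np.full(len(t),z)];q=proj(c,W).astype(np.float32)
        v=cv2.remap(g,q[None,:,0],q[None,:,1],cv2.INTER_LINEAR)[0]
        d=np.gradient(cv2.GaussianBlur(v[None],(0,0),3)[0]);d=d*sign if sign else abs(d)
        out.append(t[np.argmax(d[6:-6])+6])
    out=np.array(out);m=np.ones(len(F),bool)
    for _ in range(4):
        k=np.polyfit(F[m]-F.mean(),out[m],1);r=abs(out-np.polyval(k,F-F.mean()));m=r<max(.6,2*np.median(r))
    return round(k[1],2),round(np.degrees(np.arctan(k[0])),2),int(m.sum()),round(float(r[m].std()),2)
E
python3 - <<'E'
from h import *
import pickle
o=(0.534,0.105);y=-7.05
for n in("w2","w3"):
    c=pickle.load(open(n+".pkl","rb"));print(n)
    print("xfence floor",edge(c,.018,0,(-110,-40),(85,112),o,y,-1), "top-inner .032",edge(c,.032,0,(-110,-40),(98,112),o,y))
    print("xfence outer .032",edge(c,.032,0,(-150,100),(117,135),o,y,1))
    print("yfence outer .032",edge(c,.032,1,(-85,80),(117,140),o,y,1))
    print("yfence floor .018",edge(c,.018,1,(-94,-86),(90,118),o,y,-1,n=9))
    print("board -x",edge(c,.018,0,(-140,90),(-110,-93),o,y,0),"board -y",edge(c,.018,1,(-80,80),(-220,-200),o,y))
    print("bar front top .0445",edge(c,.0445,1,(-60,80),(-160,-125),o,y,-1),"bar end -x",edge(c,.0445,0,(-185,-150),(-95,-60),o,y,1))
    print("bar back",edge(c,.0445,1,(-60,80),(-200,-170),o,y,-1))
    G=(-1,2,-1);P=(1,-2,1)
    print("green -y",edge(c,.058,1,(-65,15),(30,55),o,y,1,G),"+y",edge(c,.058,1,(-65,15),(85,112),o,y,-1,G),"-x",edge(c,.058,0,(55,90),(-95,-60),o,y,1,G),"+x",edge(c,.058,0,(55,90),(25,50),o,y,-1,G))
    print("pink -x",edge(c,.058,0,(-5,80),(30,55),o,y,1,P),"+x",edge(c,.058,0,(-5,80),(90,115),o,y,-1,P),"-y",edge(c,.058,1,(55,90),(-35,-5),o,y,1,P),"+y",edge(c,.058,1,(55,90),(85,115),o,y,-1,P))
E
```

```text
w2
xfence floor (np.float64(104.74), np.float64(0.5), 41, 0.06) top-inner .032 (np.float64(101.3), np.float64(0.55), 41, 0.07)
xfence outer .032 (np.float64(128.96), np.float64(0.6), 41, 0.09)
yfence outer .032 (np.float64(127.73), np.float64(-0.54), 39, 0.11)
yfence floor .018 (np.float64(104.81), np.float64(18.24), 7, 0.12)
board -x (np.float64(-100.98), np.float64(0.59), 33, 0.1) board -y (np.float64(-210.54), np.float64(1.89), 35, 1.51)
bar front top .0445 (np.float64(-136.89), np.float64(-0.64), 30, 0.14) bar end -x (np.float64(-89.1), np.float64(0.69), 33, 0.12)
bar back (np.float64(-179.63), np.float64(-0.56), 28, 0.14)
green -y (np.float64(39.88), np.float64(0.26), 41, 0.11) +y (np.float64(100.17), np.float64(-0.1), 41, 0.05) -x (np.float64(-81.59), np.float64(0.37), 41, 0.06) +x (np.float64(39.57), np.float64(-4.93), 35, 0.25)
pink -x (np.float64(40.91), np.float64(-2.48), 32, 0.25) +x (np.float64(103.35), np.float64(0.15), 40, 0.1) -y (np.float64(-21.2), np.float64(0.0), 41, 0.1) +y (np.float64(99.11), np.float64(-0.24), 41, 0.08)
w3
xfence floor (np.float64(104.68), np.flo
[... 316 characters left out ...]
np.float64(0.5), 35, 0.15) board -y (np.float64(-212.41), np.float64(-0.49), 29, 0.13)
bar front top .0445 (np.float64(-148.35), np.float64(-5.54), 41, 2.96) bar end -x (np.float64(-92.26), np.float64(8.2), 33, 0.87)
bar back (np.float64(-179.76), np.float64(-0.59), 30, 0.12)
green -y (np.float64(40.07), np.float64(-0.12), 41, 0.1) +y (np.float64(100.71), np.float64(-0.2), 41, 0.08) -x (np.float64(-81.55), np.float64(-0.51), 38, 0.1) +x (np.float64(38.28), np.float64(0.66), 38, 0.13)
pink -x (np.float64(39.9), np.float64(-3.29), 30, 0.33) +x (np.float64(103.53), np.float64(-0.06), 38, 0.1) -y (np.float64(-22.2), np.float64(0.92), 41, 0.14) +y (np.float64(100.09), np.float64(-0.26), 41, 0.05)
```

>>> drive_tool([
  [0.0918, [0.01, -0.04, 0.01], [0, 0, 0]],
  [0.0918, [0.02, -0.08, 0.02], [0, 0, 0]],
  [0.0918, [0.02, -0.12, 0.03], [0, 0, 0]],
  [0.0918, [0.02, -0.16, 0.03], [0, 0, 0]],
  [0.0918, [0.02, -0.2, 0.03], [0, 0, 0]],
  [0.0918, [0.02, -0.22, 0.03], [0, 0, 0]],
  [0.0918, [0.02, -0.22, 0.03], [0, 0, 0]],
])

```text
clock: 3.45
position: [0.6235, -0.2313, 0.3557]
orientation: [0.07, 0.998, -0.001, -0.0]
ft_force: [-0.9, 0.2, -1.0]
width: 0.0919
grasp_force: 0.0
```

```bash
python3 - <<'E'
from h import *
import pickle
s=read_state();print(s["clock"],s["position"],abs(s["qvel"]).max(),s["joints"].round(2))
c=cam("wrist");pickle.dump(c,open("w4.pkl","wb"))
E
```

```text
3.45 [ 0.62348016 -0.23127809  0.35566798] 0.06379080350398318 [ 0.28  0.42  0.04  1.38 -0.01  1.34  1.76]
```

>>> drive_tool([
  [0.0918, [0, -0.04, 0], [0, 0, 0]],
  [0.0918, [0, -0.08, 0], [0, 0, 0]],
  [0.0918, [0, -0.12, 0], [0, 0, 0]],
  [0.0918, [0, -0.14, 0], [0, 0, 0]],
  [0.0918, [0, -0.14, 0], [0, 0, 0]],
  [0.0918, [0, -0.14, 0], [0, 0, 0]],
])

```text
clock: 4.0
position: [0.6257, -0.364, 0.3552]
orientation: [0.066, 0.998, 0.001, -0.0]
ft_force: [-0.1, 1.2, 0.0]
width: 0.0923
grasp_force: 0.0
```

```bash
python3 - <<'E'
from h import *
import pickle
s=read_state();print(s["clock"],s["position"],abs(s["qvel"]).max(),s["joints"].round(2))
c=cam("wrist");pickle.dump(c,open("w5.pkl","wb"))
a=pickle.load(open("w4.pkl","rb"))["img"];b=c["img"]
cv2.imwrite("pics/w45.png",np.vstack([a[:290],b[:290]]))
E
```

```text
4.0 [ 0.62570644 -0.36401777  0.35524674] 0.03576790014181853 [ 0.44  0.54  0.08  1.2  -0.04  1.4   1.96]
```

View pics/w45.png

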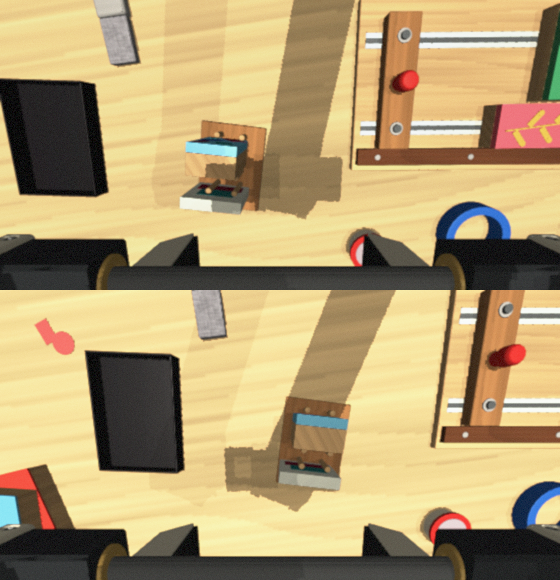

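In both views the blue strip is the panel's painted face, at about (215,147) in w4 and (320,130) in w5. The wooden top end is just below it, with the canvas behind. The knob is at (405,80) in w4. Next: triangulate the panel's top front edge and get the rack's pose.

```bash
python3 - <<'E'
from h import *
import pickle
W={n:pickle.load(open(n+".pkl","rb")) for n in("w4","w5")}
lines={}
for n,c in W.items():
    roi=(170,110,260,180) if n=="w4" else (280,100,360,170)
    m=cv2.inRange(cv2.cvtColor(c["img"],cv2.COLOR_BGR2HSV),(88,90,120),(108,255,255));z=np.zeros_like(m);z[roi[1]:roi[3],roi[0]:roi[2]]=m[roi[1]:roi[3],roi[0]:roi[2]]
    k=max(cv2.findContours(z,cv2.RETR_EXTERNAL,cv2.CHAIN_APPROX_NONE)[0],key=cv2.contourArea)
    q=cv2.approxPolyDP(k,4,True).reshape(-1,2);print(n,cv2.contourArea(k),cv2.boundingRect(k),q.tolist())
    cols=np.where(z.any(0))[0];c0,c1=cols.min(),cols.max()
    cc=np.arange(c0+4,c1-3);low=np.array([np.where(z[:,i])[0].max()+.5 for i in cc])
    kk=np.polyfit(cc,low,1);r=abs(low-np.polyval(kk,cc));kk=np.polyfit(cc[r<1.5],low[r<1.5],1)
    e=[(c0-.5,np.polyval(kk,c0-.5)),(c1+.5,np.polyval(kk,c1+.5))];lines[n]=e;print(e)
    P=onz(c,e,.132);print("on z=.132",P.round(4).tolist(),"len",np.linalg.norm(P[0]-P[1]).round(4),"yaw of -y..",np.degrees(np.arctan2(*(P[1]-P[0])[1::-1])).round(2))
for i in(0,1):print(tri([(W[n],lines[n][i]) for n in W]))
for n in W: print(n,'bright crop',W[n]["img"].shape)
# knob two views
kn=[]
for n,c in W.items():
    b=[k for k in blobs(c["img"][:120],(0,190,80),(6,255,255),100)]
    for k in b:print(n,cv2.boundingRect(k))
# crops
a=W["w4"]["img"][100:225,160:290];b=W["w5"]["img"][90:215,260:390]
cv2.imwrite("pics/rack.png",cv2.resize(np.hstack([a,b]),None,fx=3,fy=3,interpolation=cv2.INTER_CUBIC))
E
```

```text
w4 254.0 (187, 142, 45, 13) [[187, 151], [221, 154], [209, 145], [231, 146], [188, 142]]Traceback (most recent call last):
  File "<stdin>", line 11, in <module>
    return umr_maximum(a, axis, None, out, keepdims, initial, where)
ValueError: zero-size array to reduction operation maximum which has no identity
```

```bash
python3 - <<'E'
from h import *
import pickle
W={n:pickle.load(open(n+".pkl","rb")) for n in("w4","w5")}
a=W["w4"]["img"][100:225,160:290];b=W["w5"]["img"][90:215,260:390]
cv2.imwrite("pics/rack.png",cv2.resize(np.hstack([a,b]),None,fx=3,fy=3,interpolation=cv2.INTER_CUBIC))
lines={}
for n,c in W.items():
    roi=(170,110,260,160) if n=="w4" else (280,100,360,165)
    m=cv2.inRange(cv2.cvtColor(c["img"],cv2.COLOR_BGR2HSV),(80,35,60),(115,255,255));m=cv2.morphologyEx(m,cv2.MORPH_CLOSE,np.ones((3,3)))
    z=np.zeros_like(m);z[roi[1]:roi[3],roi[0]:roi[2]]=m[roi[1]:roi[3],roi[0]:roi[2]]
    k=max(cv2.findContours(z,cv2.RETR_EXTERNAL,cv2.CHAIN_APPROX_NONE)[0],key=cv2.contourArea)
    z[:]=0;cv2.drawContours(z,[k],-1,255,-1)
    cols=np.where(z.any(0))[0];c0,c1=cols.min(),cols.max();print(n,cv2.boundingRect(k))
    cc=np.array([i for i in range(c0+4,c1-3) if z[:,i].any()]);low=np.array([np.where(z[:,i])[0].max()+.5 for i in cc])
    kk=np.polyfit(cc,low,1);r=abs(low-np.polyval(kk,cc));kk=np.polyfit(cc[r<1.5],low[r<1.5],1)
    e=[(c0-.5,np.polyval(kk,c0-.5)),(c1+.5,np.polyval(kk,c1+.5))];lines[n]=e;print(np.round(e,1).tolist())
    P=onz(c,e,.132);print("on z=.132",P.round(4).tolist(),"len",np.linalg.norm(P[0]-P[1]).round(4),"dir",np.degrees(np.arctan2(*(P[1]-P[0])[1::-1])).round(2))
for i in(0,1):print(tri([(W[n],lines[n][i]) for n in W]))
E
```

```text
w4 (186, 137, 61, 20)
[[185.5, 151.8], [246.5, 157.4]]
on z=.132 [[0.5732, -0.3387, 0.132], [0.5899, -0.2683, 0.132]] len 0.0723 dir 76.69
w5 (293, 123, 55, 17)
[[292.5, 133.3], [347.5, 139.5]]
on z=.132 [[0.572, -0.3426, 0.132], [0.5876, -0.2797, 0.132]] len 0.0648 dir 76.13
(array([ 0.57317915, -0.34216413,  0.12123189]), [0.0006526056568084771, 0.0006526056568082872])
(array([ 0.59189945, -0.27264851,  0.09855304]), [0.0013655709955575173, 0.0013655709955575854])
```

View pics/rack.png

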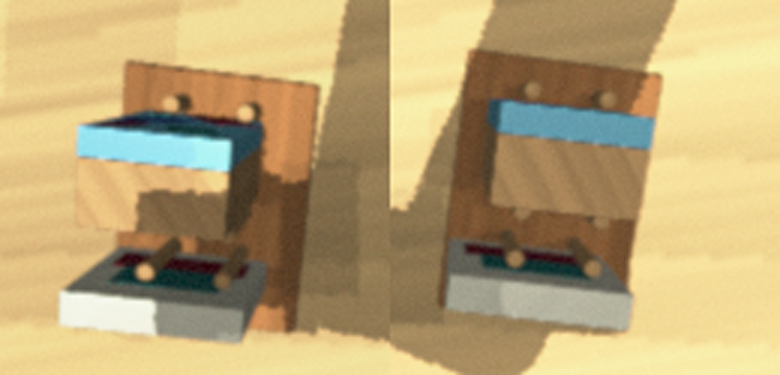

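The enlarged crops give the panel's four top corners: in w4 front (185.7,152.0) and (237.3,156.7), back (185.7,175.3) and (234.7,178.7); in w5 front (295.3,134.7) and (348.3,139.3), back (293.3,157.7) and (342.7,162.7).

```bash
python3 - <<'E'
from h import *
import pickle
W={n:pickle.load(open(n+".pkl","rb")) for n in("w4","w5")}
A=dict(fl=[(185.7,152),(295.3,134.7)],fr=[(237.3,156.7),(348.3,139.3)],bl=[(185.7,175.3),(293.3,157.7)],br=[(234.7,178.7),(342.7,162.7)],
 rackfl=[(160+125/3,100+62/3),(260+80/3,90+50/3)],rackfr=[(160+318/3,100+84/3),(260+272/3,90+73/3)])
for k,(p,q) in A.items():
    X,e=tri([(W["w4"],p),(W["w5"],q)]);z=.012 if 'rack' in k else .132
    print(k,X.round(4),round(e[0],4),"plane:",onz(W["w4"],p,z)[0].round(4),onz(W["w5"],q,z)[0].round(4))
# refine board, o/yaw new
a=np.radians(-7.62)
o0=np.array((0.534,0.105));b=np.radians(-7.05)
o=o0+.0151*np.array([np.cos(b),np.sin(b)])+.0138*np.array([-np.sin(b),np.cos(b)]);print("origin",o)
for n in("w2","w3"):
    c=pickle.load(open(n+".pkl","rb"));y=-7.62
    print(n,"xf floor",edge(c,.018,0,(-120,-50),(80,97),o,y,-1)[:2],"xf outer",edge(c,.032,0,(-150,80),(105,122),o,y,1)[:2],"yf outer",edge(c,.032,1,(-90,60),(105,122),o,y,1)[:2],
     "board-x",edge(c,.018,0,(-140,80),(-122,-108),o,y)[:2],"board-y",edge(c,.018,1,(-95,70),(-232,-216),o,y)[:2],"bar back",edge(c,.0445,1,(-70,70),(-202,-182),o,y)[:2])
E
```

```text
fl [ 0.574  -0.3394  0.1292] 0.0002 plane: [ 0.5735 -0.3385  0.132 ] [ 0.5741 -0.3395  0.132 ]
fr [ 0.5875 -0.2789  0.1327] 0.0 plane: [ 0.5875 -0.279   0.132 ] [ 0.5875 -0.2787  0.132 ]
bl [ 0.6007 -0.345   0.131 ] 0.0003 plane: [ 0.6009 -0.3447  0.132 ] [ 0.6002 -0.3451  0.132 ]
br [ 0.6138 -0.2871  0.1303] 0.0004 plane: [ 0.6132 -0.2868  0.132 ] [ 0.6139 -0.2874  0.132 ]
rackfl [ 0.5373 -0.3423  0.0122] 0.0002 plane: [ 0.5371 -0.3424  0.012 ] [ 0.5374 -0.3423  0.012 ]
rackfr [ 0.5616 -0.2466  0.0094] 0.0002 plane: [ 0.5617 -0.2464  0.012 ] [ 0.5614 -0.2472  0.012 ]
origin [0.55067958 0.11684236]
w2 xf floor (np.float64(90.49), np.float64(0.0)) xf outer (np.float64(114.26), np.float64(0.03)) yf outer (np.float64(113.72), np.float64(-0.05)) board-x (np.float64(-115.72), np.float64(-0.06)) board-y (np.float64(-224.65), np.float64(2.38)) bar back (np.float64(-193.47), np.float64(0.05))
w3 xf floor (np.float64(90.47), np.float64(-0.04)) xf outer (np.float64(114.49), np.float64(-0.01)) yf outer (np.float64(114.16), np.float64(-0.03)) board-x (np.float64(-115.7), np.float64(-0.13)) board-y (np.float64(-226.4), np.float64(0.08)) bar back (np.float64(-193.61), np.float64(0.1))
```

```bash
python3 - <<'E'
from h import *
import pickle
W={n:pickle.load(open(n+".pkl","rb")) for n in("w4","w5")}
A=dict(fl=[(77,124),(499,101)],fr=[(240,138),(658,117)])
for k,(p,q) in A.items():
    p=(160+p[0]/3,100+p[1]/3);q=(260+(q[0]-390)/3,90+q[1]/3)
    X,e=tri([(W["w4"],p),(W["w5"],q)])
    print(k,X.round(4),round(e[0],4),onz(W["w4"],p,.132)[0].round(4),onz(W["w5"],q,.132)[0].round(4))
E
```

```text
fl [ 0.5617 -0.3367  0.1291] 0.0002 [ 0.5614 -0.3358  0.132 ] [ 0.5619 -0.3368  0.132 ]
fr [ 0.5763 -0.2748  0.1235] 0.0001 [ 0.5756 -0.2736  0.132 ] [ 0.576  -0.2767  0.132 ]
```

```bash
python3 - <<'E'
from h import *
s=read_state();print(s["position"],s["orientation"],s["joints"].round(3))
az=np.radians(-14);ex=np.array([np.cos(az),np.sin(az),0]);ey=np.array([-np.sin(az),np.cos(az),0])
def target(ex,ey,t): # tool x toward robot, tilt t deg outward
    z=np.array([0,0,-1.]);x=-ex
    Q=R.from_rotvec(-ey*np.radians(t));return R.from_matrix(np.array([Q.apply(x),Q.apply(np.cross(z,x)),Q.apply(z)]).T)
T=target(ex,ey,45);r0=R.from_quat(s["orientation"])
print(T.as_matrix().round(3),(T*r0.inv()).as_rotvec(degrees=True).round(2))
E
```

```text
[ 0.62638043 -0.3623292   0.35548035] [6.52172713e-02 9.97869896e-01 1.52780411e-03 2.11420541e-04] [ 0.443  0.539  0.075  1.205 -0.042  1.4    1.955]
[[-0.686  0.242  0.686]
 [ 0.171  0.97  -0.171]
 [-0.707 -0.    -0.707]] [ -8.55 -44.19  -6.25]
```

>>> drive_tool([
  [0.0918, [-0.016, 0.01, 0], [-1.07, -5.52, -0.78]],
  [0.0918, [-0.032, 0.02, 0], [-2.14, -11.05, -1.56]],
  [0.0918, [-0.048, 0.03, 0], [-3.2, -16.57, -2.34]],
  [0.0918, [-0.064, 0.04, -0.01], [-4.27, -22.1, -3.12]],
  [0.0918, [-0.08, 0.05, -0.02], [-5.34, -27.62, -3.9]],
  [0.0918, [-0.096, 0.06, -0.04], [-6.41, -33.14, -4.69]],
  [0.0918, [-0.112, 0.07, -0.06], [-7.48, -38.67, -5.47]],
  [0.0918, [-0.126, 0.075, -0.08], [-8.55, -44.19, -6.25]],
])

```text
clock: 4.72
position: [0.512, -0.2961, 0.3041]
orientation: [0.105, 0.94, -0.044, 0.323]
ft_force: [-1.1, -0.7, -2.2]
width: 0.092
grasp_force: 0.0
```

```bash
python3 - <<'E'
from h import *
s=read_state();print(s["position"],s["orientation"],s["joints"].round(3),R.from_quat(s["orientation"]).as_matrix().round(3))
E
```

```text
[ 0.5119903  -0.29606589  0.30407365] [ 0.10507004  0.93966454 -0.04434217  0.32252847] [ 0.557  0.018  0.048  2.18  -0.624  0.378  2.471] [[-0.77   0.226  0.597]
 [ 0.169  0.974 -0.151]
 [-0.615 -0.016 -0.788]]
```

>>> drive_tool([
  [0.0918, [0, 0, 0], [0, 0, 0]],
  [0.0918, [0, 0, 0], [0, 0, 0]],
  [0.0918, [0, 0, 0], [0, 0, 0]],
])

```text
clock: 4.97
position: [0.5227, -0.2969, 0.3123]
orientation: [0.099, 0.939, -0.047, 0.326]
ft_force: [0.3, -0.4, 0.8]
width: 0.0919
grasp_force: 0.0
```

```bash
python3 - <<'E'
from h import *
s=read_state();print(s["position"],s["joints"].round(3),R.from_quat(s["orientation"]).as_matrix().round(3))
E
```

```text
[ 0.52266556 -0.29685602  0.3123284 ] [ 0.518  0.021  0.077  2.16  -0.61   0.382  2.459] [[-0.767  0.216  0.604]
 [ 0.155  0.976 -0.152]
 [-0.622 -0.023 -0.783]]
```

```bash
cat >> h.py <<'E'
def target(azd,t,flip=False):
    az=np.radians(azd);ex=np.array([np.cos(az),np.sin(az),0]);ey=np.array([-np.sin(az),np.cos(az),0])
    z=np.array([0,0,-1.]);x=ex if flip else -ex
    Q=R.from_rotvec(-ey*np.radians(t));return R.from_matrix(np.array([Q.apply(x),Q.apply(np.cross(z,x)),Q.apply(z)]).T)
def todo(azd,t,P,flip=False):
    s=[read_state()for _ in range(1)][0];r0=R.from_quat(s["orientation"]);rv=(target(azd,t,flip)*r0.inv()).as_rotvec(degrees=True)
    print("t",round(s["clock"],2),"pos",s["position"].round(4),"shift",(np.array(P)-s["position"]).round(4),"rot",rv.round(2),"j",s["joints"].round(2),"F",s["ft_force"].round(1),"w",round(s["width"],4),round(float(s["grasp_force"]),1))
E
python3 -c "
from h import *
todo(-14,45,(.5005,-.289,.182))"
```

```text
t 4.97 pos [ 0.5227 -0.2969  0.3123] shift [-0.0222  0.0079 -0.1303] rot [-0.2  -6.64 -1.47] j [ 0.52  0.02  0.08  2.16 -0.61  0.38  2.46] F [ 0.3 -0.4  0.8] w 0.0919 0.0
```

>>> drive_tool([
  [0.0918, [-0.004, 0.001, -0.022], [0, -1.1, -0.3]],
  [0.0918, [-0.008, 0.003, -0.044], [0, -2.2, -0.5]],
  [0.0918, [-0.012, 0.004, -0.066], [0, -3.3, -0.7]],
  [0.0918, [-0.016, 0.005, -0.088], [-0.1, -4.4, -1]],
  [0.0918, [-0.02, 0.007, -0.11], [-0.2, -5.5, -1.2]],
  [0.0918, [-0.022, 0.008, -0.13], [-0.2, -6.6, -1.5]],
  [0.0918, [-0.022, 0.008, -0.13], [-0.2, -6.6, -1.5]],
  [0.0918, [-0.022, 0.008, -0.13], [-0.2, -6.6, -1.5]],
])

```text
clock: 5.63
position: [0.4984, -0.3048, 0.2575]
orientation: [0.111, 0.93, -0.027, 0.349]
ft_force: [0.1, 0.7, -0.8]
width: 0.0917
grasp_force: 0.0
```

```bash
python3 -c "
from h import *
todo(-14,45,(.5005,-.289,.182))"
```

```text
t 5.63 pos [ 0.4984 -0.3048  0.2575] shift [ 0.0021  0.0158 -0.0755] rot [-2.44 -3.63 -1.05] j [ 1.72  0.22 -1.12  2.24 -0.6   0.19  2.57] F [ 0.1  0.7 -0.8] w 0.0917 0.0
```

Model fitting shows the 45° outward tilt isn't reachable: joint 6 runs out at about 24°. New plan: grasp with about 20° outward tilt, then lay the panel down with about 70° inward tilt at a clear azimuth. First I'll unwind the elbow.

```bash
python3 - <<'E'
from h import *
todo(-14,20,(.575,-.305,.27))
c=cam("top")
import pickle;pickle.dump(c,open("top1.pkl","wb"))
# any non-wood stuff around lay-down area az -85: x -0.1..0.25, y -0.3..-0.85
q=[proj(c,[[x,y,0]])[0].round(0).tolist() for x,y in((.08,-.33),(.08,-.45),(.13,-.8),(0,-.8),(.25,-.44))];print(q)
im=c["img"][250:420,330:560];cv2.imwrite("pics/lay.png",cv2.resize(im,None,fx=3,fy=3))
E
```

```text
t 5.63 pos [ 0.4984 -0.3048  0.2575] shift [ 0.0766 -0.0002  0.0125] rot [ 3.42 20.68 -0.71] j [ 1.72  0.22 -1.12  2.24 -0.6   0.19  2.57] F [ 0.1  0.7 -0.8] w 0.0917 0.0
[[377.0, 370.0], [415.0, 373.0], [527.0, 363.0], [529.0, 407.0], [412.0, 317.0]]
```

View pics/lay.png

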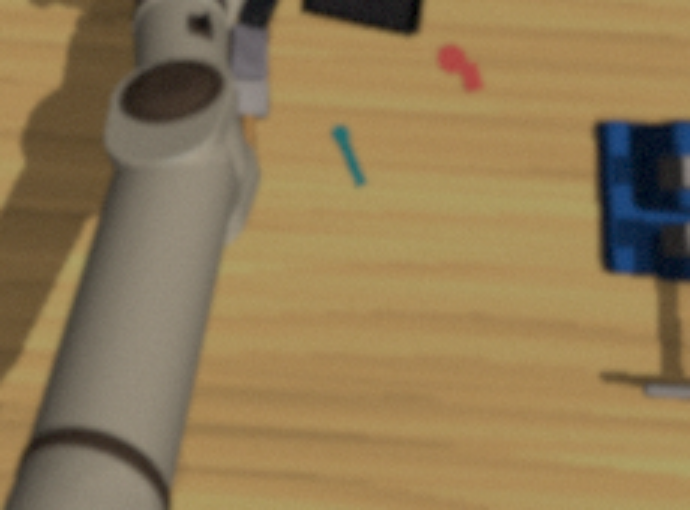

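The lay crop shows the area right of the arm as bare, with small teal and red bits and a blue device about 0.8 m out. I'll lay the panel near (0.39,-0.24) with the tool pointing towards +y, which clears the rack, board and brush. First, back to a 20° tilt above the panel.

>>> drive_tool([
  [0.0918, [0.013, 0, 0.01], [0.6, 3.5, -0.1]],
  [0.0918, [0.026, 0, 0.015], [1.2, 7, -0.2]],
  [0.0918, [0.04, 0, 0.015], [1.8, 10.5, -0.4]],
  [0.0918, [0.053, 0, 0.015], [2.3, 14, -0.5]],
  [0.0918, [0.066, 0, 0.015], [2.9, 17.5, -0.6]],
  [0.0918, [0.077, 0, 0.015], [3.4, 20.7, -0.7]],
  [0.0918, [0.077, 0, 0.015], [3.4, 20.7, -0.7]],
  [0.0918, [0.077, 0, 0.015], [3.4, 20.7, -0.7]],
])

```text
clock: 6.35
position: [0.5773, -0.303, 0.272]
orientation: [0.118, 0.978, -0.023, 0.172]
ft_force: [-0.7, 0.6, 0.5]
width: 0.0919
grasp_force: 0.0
```

```bash
python3 -c "
from h import *
todo(-14,20,(.585,-.31,.2))"
```

```text
t 6.35 pos [ 0.5773 -0.303   0.272 ] shift [ 0.0077 -0.007  -0.072 ] rot [ 0.19 -0.12 -0.2 ] j [ 0.9   0.3  -0.49  1.82  0.12  0.71  1.7 ] F [-0.7  0.6  0.5] w 0.0919 0.0
```

>>> drive_tool([
  [0.0918, [0.003, -0.003, -0.03], [0.1, 0, 0]],
  [0.0918, [0.006, -0.006, -0.06], [0.2, -0.1, -0.2]],
  [0.0918, [0.007, -0.007, -0.09], [0.2, -0.1, -0.2]],
  [0.0918, [0.007, -0.007, -0.12], [0.2, -0.1, -0.2]],
  [0.0918, [0.007, -0.007, -0.14], [0.2, -0.1, -0.2]],
  [0.0918, [0.007, -0.007, -0.155], [0.2, -0.1, -0.2]],
  [0.0918, [0.007, -0.007, -0.168], [0.2, -0.1, -0.2]],
  [0.0918, [0.007, -0.007, -0.168], [0.2, -0.1, -0.2]],
])

```text
clock: 7.02
position: [0.5764, -0.3127, 0.0992]
orientation: [0.124, 0.978, -0.021, 0.168]
ft_force: [-0.9, 0.7, -0.6]
width: 0.0921
grasp_force: 0.0
```

```bash
python3 -c "
from h import *
todo(-14,20,(.584,-.3097,.104))"
```

```text
t 7.02 pos [ 0.5764 -0.3127  0.0992] shift [0.0076 0.003  0.0048] rot [-0.19 -0.48  0.48] j [ 0.79  0.54 -0.37  1.94  0.27  0.38  1.58] F [-0.9  0.7 -0.6] w 0.0921 0.0
```

>>> drive_tool([
  [0.0918, [0.004, 0.001, 0.003], [-0.2, -0.4, 0.4]],
  [0.0918, [0.008, 0.003, 0.005], [-0.2, -0.4, 0.4]],
  [0.055, [0.008, 0.003, 0.005], [-0.2, -0.4, 0.4]],
  [0.05, [0.008, 0.003, 0.005], [-0.2, -0.4, 0.4]],
  [0.05, [0.008, 0.003, 0.005], [-0.2, -0.4, 0.4]],
  [0.05, [0.008, 0.003, 0.005], [-0.2, -0.4, 0.4]],
  [0.05, [0.008, 0.003, 0.005], [-0.2, -0.4, 0.4]],
  [0.05, [0.008, 0.003, 0.005], [-0.2, -0.4, 0.4]],
], force=40)

```text
clock: 7.68
position: [0.5871, -0.3114, 0.108]
orientation: [0.121, 0.977, -0.023, 0.175]
ft_force: [-0.7, 0.2, 1.2]
width: 0.0603
grasp_force: 40.0
```

```bash
python3 -c "
from h import *
todo(-14,20,(.584,-.3097,.24))"
```

```text
t 7.68 pos [ 0.5871 -0.3114  0.108 ] shift [-0.0031  0.0017  0.132 ] rot [0.19 0.23 0.11] j [ 0.78  0.53 -0.37  1.92  0.27  0.38  1.58] F [-0.7  0.2  1.2] w 0.0603 40.0
```

>>> drive_tool([
  [0.05, [0, 0, 0.008], [0, 0, 0]],
  [0.05, [0, 0, 0.024], [0, 0, 0]],
  [0.05, [0, 0, 0.048], [0, 0, 0]],
  [0.05, [0, 0, 0.074], [0, 0, 0]],
  [0.05, [0, 0, 0.1], [0, 0, 0]],
  [0.05, [0, 0, 0.125], [0, 0, 0]],
  [0.05, [-0.005, 0, 0.145], [0, 0, 0]],
  [0.05, [-0.02, 0, 0.16], [0, 0, 0]],
])

```text
clock: 8.35
position: [0.5693, -0.3105, 0.2708]
orientation: [0.12, 0.977, -0.023, 0.176]
ft_force: [0.0, 0.2, -0.9]
width: 0.0597
grasp_force: 40.0
```

```bash
python3 -c "
from h import *
todo(-14,20,(.584,-.3097,.24))
for t in (0,-20,-45,-68):
  todo(-14-71*(20-t)/88,t,(.45,-.25,.25))"
```

```text
t 8.35 pos [ 0.5693 -0.3105  0.2708] shift [ 0.0147  0.0008 -0.0308] rot [ 0.23  0.43 -0.03] j [ 0.93  0.29 -0.51  1.84  0.11  0.69  1.72] F [ 0.   0.2 -0.9] w 0.0597 40.0
t 8.35 pos [ 0.5693 -0.3105  0.2708] shift [-0.1193  0.0605 -0.0208] rot [  7.82  18.99 -16.01] j [ 0.93  0.29 -0.51  1.84  0.11  0.69  1.72] F [ 0.   0.2 -0.9] w 0.0597 40.0
t 8.35 pos [ 0.5693 -0.3105  0.2708] shift [-0.1193  0.0605 -0.0208] rot [ 20.68  35.4  -30.97] j [ 0.93  0.29 -0.51  1.84  0.11  0.69  1.72] F [ 0.   0.2 -0.9] w 0.0597 40.0
t 8.35 pos [ 0.5693 -0.3105  0.2708] shift [-0.1193  0.0605 -0.0208] rot [ 43.73  51.56 -46.55] j [ 0.93  0.29 -0.51  1.84  0.11  0.69  1.72] F [ 0.   0.2 -0.9] w 0.0597 40.0
t 8.35 pos [ 0.5693 -0.3105  0.2708] shift [-0.1193  0.0605 -0.0208] rot [ 71.01  60.55 -55.76] j [ 0.93  0.29 -0.51  1.84  0.11  0.69  1.72] F [ 0.   0.2 -0.9] w 0.0597 40.0
```

>>> drive_tool([
  [0.05, [-0.015, 0.008, 0], [2.6, 4.4, -3.9]],
  [0.05, [-0.03, 0.015, 0], [5.2, 8.9, -7.7]],
  [0.05, [-0.045, 0.023, 0], [7.8, 13.3, -11.6]],
  [0.05, [-0.06, 0.03, 0], [10.3, 17.7, -15.5]],
  [0.05, [-0.075, 0.038, 0], [12.9, 22.1, -19.4]],
  [0.05, [-0.09, 0.045, 0], [15.5, 26.6, -23.2]],
  [0.05, [-0.105, 0.053, 0], [18.1, 31, -27.1]],
  [0.05, [-0.12, 0.06, 0], [20.7, 35.4, -31]],
])

```text
clock: 9.02
position: [0.4471, -0.2503, 0.2686]
orientation: [0.389, 0.904, 0.069, -0.163]
ft_force: [-0.4, -0.0, -3.3]
width: 0.0603
grasp_force: 40.0
```

```bash
python3 -c "
from h import *
todo(-85,-68,(.39,-.24,.15))"
```

```text
t 9.02 pos [ 0.4471 -0.2503  0.2686] shift [-0.0571  0.0103 -0.1186] rot [ 44.23  19.82 -36.26] j [ 0.8   0.45 -0.38  1.61  0.03  1.44  1.18] F [-0.4 -0.  -3.3] w 0.0603 40.0
```

>>> drive_tool([
  [0.05, [-0.006, 0.001, -0.005], [4.9, 2.2, -4]],
  [0.05, [-0.013, 0.002, -0.01], [9.8, 4.4, -8]],
  [0.05, [-0.019, 0.003, -0.015], [14.7, 6.6, -12.1]],
  [0.05, [-0.025, 0.005, -0.02], [19.7, 8.8, -16.1]],
  [0.05, [-0.032, 0.006, -0.025], [24.6, 11, -20.1]],
  [0.05, [-0.038, 0.007, -0.03], [29.5, 13.2, -24.2]],
  [0.05, [-0.044, 0.008, -0.035], [34.4, 15.4, -28.2]],
  [0.05, [-0.05, 0.009, -0.04], [39.3, 17.6, -32.2]],
])

```text
clock: 9.68
position: [0.3975, -0.2431, 0.2276]
orientation: [0.549, 0.654, 0.348, -0.388]
ft_force: [-0.1, 0.1, -2.1]
width: 0.0597
grasp_force: 40.0
```

```bash
python3 -c "
from h import *
todo(-85,-68,(.39,-.24,.08))"
```

```text
t 9.68 pos [ 0.3975 -0.2431  0.2276] shift [-0.0075  0.0031 -0.1476] rot [ 4.97  2.33 -3.88] j [ 1.05  0.8  -0.29  1.53 -0.41  1.75  1.04] F [-0.1  0.1 -2.1] w 0.0597 40.0
```

>>> drive_tool([
  [0.05, [-0.001, 0, -0.02], [0.7, 0.3, -0.5]],
  [0.05, [-0.002, 0.001, -0.045], [1.4, 0.7, -1]],
  [0.05, [-0.004, 0.002, -0.07], [2.2, 1, -1.6]],
  [0.05, [-0.005, 0.002, -0.095], [3, 1.4, -2.2]],
  [0.05, [-0.007, 0.003, -0.12], [3.8, 1.7, -2.8]],
  [0.05, [-0.008, 0.003, -0.14], [4.5, 2.1, -3.4]],
  [0.05, [-0.008, 0.003, -0.155], [5.4, 2.4, -3.9]],
  [0.05, [-0.008, 0.003, -0.165], [5.9, 2.4, -3.9]],
])

```text
clock: 10.35
position: [0.3883, -0.2394, 0.0606]
orientation: [0.557, 0.609, 0.381, -0.417]
ft_force: [-0.3, -0.1, -2.8]
width: 0.0596
grasp_force: 40.0
```

```bash
python3 -c "
from h import *
todo(-85,-69,(.39,-.24,.03))
s=read_state();r=R.from_quat(s['orientation']).as_matrix();print(r.round(3),'tilt',np.degrees(np.arccos(-r[2,2])))"
```

```text
t 10.35 pos [ 0.3883 -0.2394  0.0606] shift [ 0.0017 -0.0006 -0.0306] rot [ 0.14 -0.03 -0.11] j [ 1.06  1.1  -0.25  1.49 -0.4   1.61  1.12] F [-0.3 -0.1 -2.8] w 0.0596 40.0
[[-0.031  0.996 -0.083]
 [ 0.359  0.089  0.929]
 [ 0.933 -0.001 -0.361]] tilt 68.8593960070755
```

>>> drive_tool([
  [0.05, [0, 0, -0.01], [0.3, 0, 0]],
  [0.05, [0, 0, -0.02], [0.5, 0, 0]],
  [0.05, [0, 0, -0.028], [0.5, 0, 0]],
  [0.05, [0, 0, -0.031], [0.5, 0, 0]],
  [0.05, [0, 0, -0.033], [0.5, 0, 0]],
])

```text
clock: 10.77
position: [0.3895, -0.2392, 0.0297]
orientation: [0.554, 0.608, 0.384, -0.419]
ft_force: [0.4, 0.4, -2.7]
width: 0.0599
grasp_force: 40.0
```

>>> drive_tool([
  [0.05, [0, 0, -0.001], [0, 0, 0]],
  [0.05, [0, 0, -0.002], [0, 0, 0]],
  [0.05, [0, 0, -0.002], [0, 0, 0]],
])

```text
clock: 11.02
position: [0.3895, -0.2394, 0.0282]
orientation: [0.554, 0.608, 0.384, -0.419]
ft_force: [-0.4, 0.4, -1.8]
width: 0.0599
grasp_force: 40.0
```

>>> drive_tool([
  [0.05, [0, 0, -0.001], [0, 0, 0]],
  [0.05, [0, 0, -0.002], [0, 0, 0]],
  [0.05, [0, 0, -0.003], [0, 0, 0]],
  [0.05, [0, 0, -0.003], [0, 0, 0]],
])

```text
clock: 11.35
position: [0.3892, -0.2392, 0.0247]
orientation: [0.554, 0.608, 0.384, -0.419]
ft_force: [0.3, -0.0, -2.8]
width: 0.06
grasp_force: 40.0
```

>>> drive_tool([
  [0.05, [0, 0, -0.001], [0, 0, 0]],
  [0.05, [0, 0, -0.002], [0, 0, 0]],
  [0.05, [0, 0, -0.002], [0, 0, 0]],
])

```text
clock: 11.6
position: [0.3891, -0.2392, 0.0226]
orientation: [0.554, 0.608, 0.384, -0.419]
ft_force: [0.7, -0.4, -2.4]
width: 0.0599
grasp_force: 40.0
```

>>> drive_tool([
  [0.05, [0, 0, -0.001], [0, 0, 0]],
  [0.05, [0, 0, -0.002], [0, 0, 0]],
  [0.05, [0, 0, -0.002], [0, 0, 0]],
])

```text
clock: 11.85
position: [0.3892, -0.2392, 0.0216]
orientation: [0.554, 0.607, 0.384, -0.42]
ft_force: [0.1, -2.7, 3.2]
width: 0.0601
grasp_force: 40.0
```

```bash
python3 -c "
from h import *
s=read_state();print(s['ft_force'],s['wrist_torque'],s['position'])
c=cam('wrist');cv2.imwrite('pics/x.png',c['img'])
a=cam('scene')['img'];cv2.imwrite('pics/lay2.png',np.hstack([cv2.resize(a[130:330,60:260],(400,400)),cv2.resize(c['img'],(400,300)).copy() if False else cv2.copyMakeBorder(cv2.resize(c['img'],(400,300)),0,100,0,0,0)]))"
```

```text
[ 0.10411236 -2.74517824  3.22579782] [-0.42289639  0.18557635  0.17958039] [ 0.38923954 -0.23922797  0.0215878 ]
```

View pics/lay2.png

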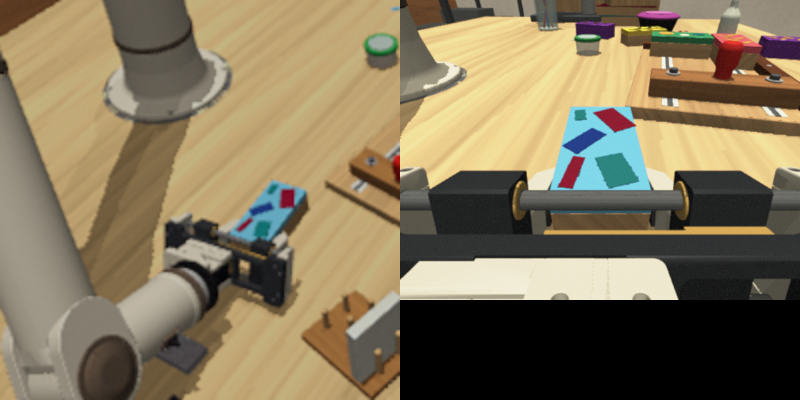

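Picture: the blue panel lies painted face up in the fingers just in front of the board, nearly flat, with 5 N of contact. I'll ease the grip, then open and back off along the tool.

>>> drive_tool([
  [0.055, [0, 0, 0], [0, 0, 0]],
  [0.055, [0, 0, -0.001], [0, 0, 0]],
  [0.055, [0, 0, -0.001], [0, 0, 0]],
], force=4)

```text
clock: 12.2
position: [0.3894, -0.2391, 0.0204]
orientation: [0.554, 0.608, 0.384, -0.42]
ft_force: [-0.5, -2.8, 4.5]
width: 0.06
grasp_force: 4.0
```

>>> drive_tool([
  [0.064, [0, 0, 0], [0, 0, 0]],
  [0.07, [0, 0, 0], [0, 0, 0]],
  [0.078, [0, 0, 0], [0, 0, 0]],
  [0.08, [0, 0, 0], [0, 0, 0]],
  [0.08, [0, -0.01, 0.005], [0, 0, 0]],
  [0.08, [0.002, -0.03, 0.014], [0, 0, 0]],
  [0.08, [0.004, -0.055, 0.026], [0, 0, 0]],
  [0.08, [0.006, -0.08, 0.045], [0, 0, 0]],
])

```text
clock: 12.87
position: [0.3945, -0.3198, 0.0646]
orientation: [0.554, 0.607, 0.384, -0.421]
ft_force: [-0.1, -0.4, -0.5]
width: 0.0803
grasp_force: 0.0
```

```bash
python3 -c "
from h import *
todo(-21,0,(.36,-.27,.33))
todo(-60,-35,(.36,-.27,.33))"
```

```text
t 12.87 pos [ 0.3945 -0.3198  0.0646] shift [-0.0345  0.0498  0.2654] rot [-57.99 -43.89  55.47] j [ 1.08  1.18 -0.22  1.27 -0.37  1.78  1.11] F [-0.1 -0.4 -0.5] w 0.0803 0.0
t 12.87 pos [ 0.3945 -0.3198  0.0646] shift [-0.0345  0.0498  0.2654] rot [-33.05 -10.5   24.02] j [ 1.08  1.18 -0.22  1.27 -0.37  1.78  1.11] F [-0.1 -0.4 -0.5] w 0.0803 0.0
```

>>> drive_tool([
  [0.08, [0, -0.01, 0.03], [-3.3, -1, 2.4]],
  [0.08, [-0.005, -0.01, 0.07], [-7, -2.2, 5]],
  [0.08, [-0.01, 0, 0.11], [-11, -3.5, 8]],
  [0.08, [-0.015, 0.01, 0.15], [-15.4, -4.9, 11.2]],
  [0.08, [-0.02, 0.02, 0.19], [-19.8, -6.3, 14.4]],
  [0.08, [-0.025, 0.03, 0.22], [-24.2, -7.7, 17.6]],
  [0.08, [-0.03, 0.04, 0.25], [-28.6, -9.1, 20.8]],
  [0.08, [-0.035, 0.05, 0.265], [-33, -10.5, 24]],
])

```text
clock: 13.53
position: [0.3611, -0.2697, 0.3344]
orientation: [0.476, 0.828, 0.149, -0.255]
ft_force: [-0.0, -0.3, 0.2]
width: 0.0799
grasp_force: 0.0
```

```bash
python3 -c "
from h import *
todo(-7.6,0,(.4292,.1895,.3))"
```

```text
t 13.53 pos [ 0.3611 -0.2697  0.3344] shift [ 0.0681  0.4592 -0.0344] rot [-19.89 -29.47  50.58] j [ 0.95  0.43 -0.31  1.57 -0.11  1.72  1.17] F [-0.  -0.3  0.2] w 0.0799 0.0
```

>>> drive_tool([
  [0.08, [0.005, 0.035, 0], [-2.1, -3.1, 5.4]],
  [0.0, [0.01, 0.072, 0], [-4.2, -6.3, 10.8]],
  [0.0, [0.016, 0.11, 0], [-6.4, -9.4, 16.1]],
  [0.0, [0.022, 0.148, 0], [-8.5, -12.5, 21.5]],
  [0.0, [0.028, 0.186, 0], [-10.6, -15.7, 26.9]],
  [0.0, [0.034, 0.224, 0], [-12.7, -18.8, 32.3]],
  [0.0, [0.04, 0.262, 0], [-14.8, -21.9, 37.6]],
  [0.0, [0.045, 0.3, 0], [-16.9, -25, 43]],
], force=20)

```text
clock: 14.2
position: [0.4055, 0.0326, 0.3309]
orientation: [0.131, 0.99, 0.023, -0.043]
ft_force: [1.1, 0.1, -0.0]
width: 0.0382
grasp_force: 0.0
```

```bash
python3 -c "
from h import *
todo(-7.6,0,(.4292,.1895,.15))"
```

```text
t 14.2 pos [0.4055 0.0326 0.3309] shift [ 0.0237  0.1569 -0.1809] rot [-2.97 -4.76  7.48] j [ 0.59  0.01 -0.68  1.95 -0.06  1.26  1.24] F [ 1.1  0.1 -0. ] w 0.0382 0.0
```

>>> drive_tool([
  [0.0, [0.004, 0.03, -0.02], [-0.5, -0.8, 1.3]],
  [0.0, [0.009, 0.06, -0.05], [-1, -1.6, 2.5]],
  [0.0, [0.013, 0.09, -0.08], [-1.5, -2.4, 3.7]],
  [0.0, [0.018, 0.12, -0.11], [-2, -3.2, 5]],
  [0.0, [0.022, 0.145, -0.14], [-2.5, -4, 6.2]],
  [0.0, [0.024, 0.157, -0.17], [-3, -4.8, 7.5]],
  [0.0, [0.024, 0.157, -0.18], [-3, -4.8, 7.5]],
  [0.0, [0.024, 0.157, -0.18], [-3, -4.8, 7.5]],
])

```text
clock: 14.87
position: [0.4272, 0.1874, 0.1478]
orientation: [0.067, 0.998, -0.0, -0.005]
ft_force: [0.0, 0.2, 0.0]
width: 0.0006
grasp_force: 0.0
```

```bash
python3 -c "
from h import *
todo(-7.6,0,(.4292,.1895,.049))
s=read_state();print(brd(s['position'],(.5507,.1168),-7.62))"
```

```text
t 14.87 pos [0.4272 0.1874 0.1478] shift [ 0.002   0.0021 -0.0988] rot [-0.02 -0.55  0.12] j [ 0.18  0.38 -0.76  2.07  0.35  0.83  0.65] F [0.  0.2 0. ] w 0.0006 0.0
[[-131.81804235   53.60764248]]
```

>>> drive_tool([
  [0.0, [0.002, 0.002, -0.03], [0, -0.4, 0]],
  [0.0, [0.002, 0.002, -0.065], [0, -0.5, 0]],
  [0.0, [0.002, 0.002, -0.09], [0, -0.5, 0]],
  [0.0, [0.002, 0.002, -0.099], [0, -0.5, 0]],
  [0.0, [0.008, 0.001, -0.099], [0, -0.5, 0]],
  [0.0, [0.016, 0, -0.099], [0, -0.5, 0]],
  [0.0, [0.021, -0.001, -0.099], [0, -0.5, 0]],
  [0.0, [0.025, -0.001, -0.099], [0, -0.5, 0]],
])

```text
clock: 15.53
position: [0.4566, 0.1866, 0.0527]
orientation: [0.069, 0.998, 0.001, 0.004]
ft_force: [-4.1, 0.0, 2.2]
width: 0.0007
grasp_force: 1.9
```

```bash
python3 -c "
from h import *
todo(-7.6,0,(.4292,.1895,.049))
s=read_state();print(brd(s['position'],(.5507,.1168),-7.62))"
```

```text
t 15.53 pos [0.4566 0.1866 0.0527] shift [-0.0274  0.0029 -0.0037] rot [-0.14  0.44  0.33] j [ 0.07  0.57 -0.62  2.07  0.54  0.66  0.51] F [-4.1  0.   2.2] w 0.0007 1.9
[[-102.54017796   56.72015613]]
```

Contact with green at about 4 N, so it's sliding. I'll continue in 1 mm steps.

>>> drive_tool([
  [0.0, [0.001, 0, 0], [0, 0, 0]],
  [0.0, [0.002, 0, 0], [0, 0, 0]],
  [0.0, [0.002, 0, 0], [0, 0, 0]],
])

```text
clock: 15.78
position: [0.4569, 0.1869, 0.0514]
orientation: [0.068, 0.998, 0.001, 0.003]
ft_force: [-0.4, 0.5, -0.8]
width: 0.0002
grasp_force: 0.0
```

>>> drive_tool([
  [0.0, [0.001, 0, 0], [0, 0, 0]],
  [0.0, [0.002, 0, 0], [0, 0, 0]],
  [0.0, [0.002, 0, 0], [0, 0, 0]],
])

```text
clock: 16.03
position: [0.4574, 0.1869, 0.0507]
orientation: [0.068, 0.998, 0.001, 0.002]
ft_force: [-3.5, 0.4, 3.0]
width: 0.0
grasp_force: 1.8
```

```bash
python3 -c "
from h import *
todo(-7.6,0,(.4292,.1895,.049))
s=read_state();print(brd(s['position'],(.5507,.1168),-7.62))"
```

```text
t 16.03 pos [0.4574 0.1869 0.0507] shift [-0.0282  0.0026 -0.0017] rot [-0.08  0.2   0.19] j [ 0.07  0.58 -0.62  2.06  0.54  0.66  0.52] F [-3.5  0.4  3. ] w 0.0 1.8
[[-101.81478956   57.10975082]]
```

>>> drive_tool([
  [0.0, [0.001, 0, 0], [0, 0, 0]],
  [0.0, [0.002, 0, 0], [0, 0, 0]],
  [0.0, [0.002, 0, 0], [0, 0, 0]],
])

```text
clock: 16.28
position: [0.4581, 0.187, 0.0505]
orientation: [0.068, 0.998, 0.0, 0.001]
ft_force: [-7.9, -0.4, 6.6]
width: 0.0006
grasp_force: 3.8
```

>>> drive_tool([
  [0.0, [0.001, 0, 0], [0, 0, 0]],
  [0.0, [0.0015, 0, 0], [0, 0, 0]],
  [0.0, [0.0015, 0, 0], [0, 0, 0]],
])

```text
clock: 16.53
position: [0.4581, 0.187, 0.0503]
orientation: [0.068, 0.998, 0.0, -0.0]
ft_force: [-11.1, 0.1, 8.5]
width: 0.0006
grasp_force: 5.6
```

```bash
python3 -c "
from h import *
s=read_state();print(s['ft_force'],brd(s['position'],(.5507,.1168),-7.62))"
```

```text
[-11.07329464   0.11921575   8.46610759] [[-101.04055256   57.27155722]]
```

>>> drive_tool([
  [0.0, [-0.01, 0, 0], [0, 0, 0]],
  [0.0, [-0.03, 0.003, 0.005], [0, 0, 0]],
  [0.0918, [-0.03, 0.003, 0.04], [0, 0, 0]],
  [0.0918, [-0.02, 0.003, 0.08], [0, 0, 0]],
  [0.0918, [0, 0.01, 0.12], [0, 0, 0]],
  [0.0918, [0.03, 0.02, 0.16], [0, 0, 0]],
  [0.0918, [0.06, 0.04, 0.2], [0, 0, 0]],
  [0.0918, [0.09, 0.06, 0.24], [0, 0, 0]],
])

```text
clock: 17.2
position: [0.533, 0.2326, 0.2656]
orientation: [0.069, 0.998, 0.001, 0.004]
ft_force: [0.8, 0.7, 0.1]
width: 0.0361
grasp_force: 0.0
```

>>> drive_tool([
  [0.0918, [0.02, 0.03, 0.01], [0, 0, 0]],
  [0.0918, [0.03, 0.05, 0.02], [0, 0, 0]],
  [0.0918, [0.03, 0.05, 0.02], [0, 0, 0]],
  [0.0918, [0.03, 0.05, 0.02], [0, 0, 0]],
])

```text
clock: 17.53
position: [0.5614, 0.2849, 0.2834]
orientation: [0.067, 0.998, 0.002, 0.003]
ft_force: [0.7, -0.2, -0.3]
width: 0.0623
grasp_force: 0.0
```

```bash
cat > chk.py <<'E'
from h import *
import pickle,sys
O=(.5507,.1168);Y=-7.62
s=read_state();print(s["clock"],s["position"].round(4),"qv",abs(s["qvel"]).max().round(3))
c=cam("wrist");pickle.dump(c,open(sys.argv[1]+".pkl","wb"))
G=(-1,2,-1);P=(1,-2,1)
f=lambda *a:[float(v) for v in edge(*a)[:2]]
print("green -x",f(c,.058,0,(45,75),(-108,-78),O,Y,1,G),"+x",f(c,.058,0,(45,75),(18,42),O,Y,-1,G),"-y",f(c,.058,1,(-70,10),(15,42),O,Y,1,G),"+y",f(c,.058,1,(-70,10),(78,98),O,Y,-1,G))
print("pink -x",f(c,.058,0,(-15,65),(15,40),O,Y,1,P),"+x",f(c,.058,0,(-15,65),(78,100),O,Y,-1,P),"-y",f(c,.058,1,(40,80),(-48,-20),O,Y,1,P))
print("xf floor",f(c,.018,0,(-120,-50),(80,97),O,Y,-1))
E
python3 chk.py w6; python3 - <<'E'
from h import *
import pickle
c=pickle.load(open("w6.pkl","rb"))
for n in("w6","w2"):
    c=pickle.load(open(n+".pkl","rb"))
    for k in blobs(c["img"][:240],(25,110,120),(38,255,255),600)[:2]:
        q=quad(k);print(n,cv2.boundingRect(k),cv2.contourArea(k),q.round(0).tolist());P=onz(c,q,.04);print(P[:,:2].round(4).tolist(),P.mean(0).round(4))
E
```

```text
17.5333 [0.5614 0.2849 0.2834] qv 0.06
green -x [-90.07, 0.28] +x [29.59, 0.48] -y [25.39, -0.32] +y [85.98, -0.03]
pink -x [28.04, 3.41] +x [85.92, -2.72] -y [-35.26, 0.06]
xf floor [81.55, -0.03]
w6 (304, 17, 89, 123) 5610.5 [[301.0, 39.0], [352.0, 16.0], [397.0, 117.0], [346.0, 140.0]]
[[0.4081, 0.3292], [0.3928, 0.3885], [0.508, 0.4352], [0.527, 0.3716]] [0.459  0.3811 0.04  ]
w2 (421, 0, 77, 91) 4278.5 [[420.0, 0.0], [471.0, -18.0], [503.0, 73.0], [452.0, 91.0]]
[[0.416, 0.3325], [0.4049, 0.3932], [0.5128, 0.4375], [0.5263, 0.3731]] [0.465  0.3841 0.04  ]
```

```bash
python3 - <<'E'
from h import *
import pickle
for n in("w6",):
    c=pickle.load(open(n+".pkl","rb"));hsv=cv2.cvtColor(c["img"],cv2.COLOR_BGR2HSV)
    m=cv2.inRange(hsv[:240],(22,100,60),(40,255,255));print("V hist",np.histogram(hsv[:240][...,2][(m>0)],bins=8))
    for vmin in(150,190,220):
        ks=blobs(c["img"][:240],(22,90,vmin),(40,255,255),600)
        k=[k for k in ks if cv2.pointPolygonTest(cv2.convexHull(k),(350,80),False)>=0][0];h=cv2.convexHull(k)
        q=quad(h);P=onz(c,q,.04);e=np.diff(np.vstack([P,P[:1]]),axis=0)[:,:2]
        print(vmin,cv2.contourArea(k),P.mean(0).round(4),np.linalg.norm(e,axis=1).round(4),np.degrees(np.arctan2(e[:,1],e[:,0])).round(1))
c=pickle.load(open("top1.pkl","rb"))
ks=blobs(c["img"],(24,120,90),(38,255,255),300);
for k in ks[:2]:
    r=cv2.minAreaRect(k);print("top",np.round(r[0],1),onz(c,r[0],.04).round(4))
E
```

```text
V hist (array([  16,   17,   86,  331,  417,  207,  190, 6418]), array([ 60.   ,  84.375, 108.75 , 133.125, 157.5  , 181.875, 206.25 ,
       230.625, 255.   ]))
150 42792.5 [0.5172 0.3732 0.04  ] [0.469  0.2916 0.5758 0.284 ] [ 82.3   6.2 -97.8 164.8]
190 42790.5 [0.5172 0.3732 0.04  ] [0.469  0.2916 0.5758 0.284 ] [ 82.3   6.2 -97.8 164.8]
220 42773.5 [0.5172 0.3732 0.04  ] [0.469  0.2916 0.5758 0.284 ] [ 82.3   6.2 -97.8 164.8]
top [162.6 236.9] [[0.4575 0.378  0.04  ]]
```

```bash
python3 - <<'E'
from h import *
import pickle
for n in("w6","w2"):
    c=pickle.load(open(n+".pkl","rb"))
    for vmin in(120,215):
        ks=blobs(c["img"][:240],(26,115,vmin),(38,255,255),600)
        k=max(ks,key=cv2.contourArea);h=cv2.convexHull(k)
        q=quad(h);P=onz(c,q,.04);e=np.diff(np.vstack([P,P[:1]]),axis=0)[:,:2]
        print(n,vmin,cv2.contourArea(k),cv2.boundingRect(k),q.round(1).tolist(),P.mean(0).round(4),np.linalg.norm(e,axis=1).round(4),np.degrees(np.arctan2(e[:,1],e[:,0])).round(1))
E
```

```text
w6 120 5517.5 (304, 17, 89, 122) [[300.6000061035156, 39.79999923706055], [351.3999938964844, 16.399999618530273], [397.1000061035156, 115.30000305175781], [346.29998779296875, 138.8000030517578]] [0.4583 0.3812 0.04  ] [0.061  0.1228 0.066  0.1246] [ 105.1   22.6  -72.8 -159.8]
w6 215 5424.5 (304, 17, 89, 122) [[301.3999938964844, 39.5], [351.3999938964844, 16.399999618530273], [397.1000061035156, 115.30000305175781], [347.20001220703125, 138.39999389648438]] [0.4582 0.3818 0.04  ] [0.0599 0.1227 0.0649 0.1245] [ 105.1   22.6  -72.8 -159.7]
w2 120 4248.0 (421, 0, 77, 91) [[420.70001220703125, 0.10000000149011612], [471.3999938964844, -16.799999237060547], [501.70001220703125, 74.0999984741211], [451.0, 91.0]] [0.4658 0.3837 0.04  ] [0.0617 0.1164 0.066  0.1171] [  99.2   21.2  -79.4 -161. ]
w2 215 4165.5 (422, 0, 76, 91) [[421.29998779296875, 0.30000001192092896], [470.70001220703125, -17.5], [503.0, 72.4000015258789], [453.6000061035156, 90.19999694824219]] [0.465  0.3849 0.04  ] [0.0604 0.1163 0.0645 0.1172] [ 100.5   22.4  -78.  -159.7]
```

```bash
python3 - <<'E'
from h import *
import pickle
c=pickle.load(open("w6.pkl","rb"))
k=max(blobs(c["img"][:240],(26,115,215),(38,255,255),600),key=cv2.contourArea)
P=onz(c,k.reshape(-1,2),.04)[:,:2]
r=cv2.minAreaRect((P*1000).astype(np.float32));print(r)
L=r[2] if r[1][0]>r[1][1] else r[2]-90
print("len az",L);C=np.array(r[0])/1000;u=np.array([np.cos(np.radians(L)),np.sin(np.radians(L))])
if u[0]<0:u=-u
g=C-.025*u;print(C,g);todo(L if abs(L)<90 else L-180,0,(*g,.1))
E
```

```text
((459.2244873046875, 381.19512939453125), (120.0570297241211, 60.446067810058594), 20.254192352294922)
len az 20.254192352294922
[0.45922449 0.38119513] [0.43577034 0.37254049]
t 17.58 pos [0.5608 0.2832 0.2825] shift [-0.1251  0.0893 -0.1825] rot [-0.13  0.25 28.04] j [ 0.04  0.5  -0.77  1.56  0.36  1.22  0.64] F [-0.6  0.5  0.2] w 0.0665 0.0
```

>>> drive_tool([
  [0.0918, [-0.02, 0.015, -0.01], [0, 0, 5]],
  [0.0918, [-0.04, 0.03, -0.03], [0, 0, 10]],
  [0.0918, [-0.065, 0.047, -0.06], [0, 0, 15]],
  [0.0918, [-0.09, 0.065, -0.09], [0, 0, 20]],
  [0.0918, [-0.115, 0.082, -0.12], [0, 0.2, 25]],
  [0.0918, [-0.125, 0.089, -0.15], [0, 0.2, 28]],
  [0.0918, [-0.125, 0.089, -0.18], [0, 0.2, 28]],
  [0.0918, [-0.125, 0.089, -0.18], [0, 0.2, 28]],
])

```text
clock: 18.25
position: [0.4318, 0.3679, 0.0972]
orientation: [-0.176, 0.984, -0.002, -0.004]
ft_force: [-0.9, -1.0, 0.1]
width: 0.0917
grasp_force: 0.0
```

```bash
python3 -c "
from h import *
todo(20.25,0,(.4358,.3725,.026))"
```

```text
t 18.25 pos [0.4318 0.3679 0.0972] shift [ 0.004   0.0046 -0.0712] rot [ 0.27 -0.45 -0.03] j [-0.16  0.66 -0.78  1.86  0.59  0.89  0.69] F [-0.9 -1.   0.1] w 0.0917 0.0
```

>>> drive_tool([
  [0.0918, [0.003, 0.003, -0.02], [0.1, -0.3, 0]],
  [0.0918, [0.004, 0.005, -0.045], [0.3, -0.5, 0]],
  [0.0918, [0.004, 0.005, -0.065], [0.3, -0.5, 0]],
  [0.0918, [0.004, 0.005, -0.071], [0.3, -0.5, 0]],
  [0.05, [0.004, 0.005, -0.071], [0.3, -0.5, 0]],
  [0.05, [0.004, 0.005, -0.071], [0.3, -0.5, 0]],
  [0.05, [0.004, 0.005, -0.071], [0.3, -0.5, 0]],
  [0.05, [0.004, 0.005, -0.071], [0.3, -0.5, 0]],
], force=30)

```text
clock: 18.92
position: [0.4411, 0.378, 0.0339]
orientation: [-0.175, 0.985, 0.004, 0.006]
ft_force: [0.4, 0.2, -0.3]
width: 0.0695
grasp_force: 0.0
```

>>> drive_tool([
  [0.05, [0, 0, 0], [0, 0, 0]],
  [0.05, [0, 0, 0], [0, 0, 0]],
  [0.05, [0, 0, 0], [0, 0, 0]],
])

```text
clock: 19.17
position: [0.4409, 0.3771, 0.0333]
orientation: [-0.175, 0.985, 0.003, 0.006]
ft_force: [0.1, -2.8, 6.0]
width: 0.0599
grasp_force: 30.0
```

```bash
python3 -c "
from h import *
todo(20.25,0,(.4358,.3725,.026))
a=np.radians(-7.62);ex=np.array([np.cos(a),np.sin(a)]);ey=np.array([-ex[1],ex[0]])
p=np.array([.5507,.1168])+.003*ex-.067*ey;print(p);todo(-7.62,0,(*p,.15))"
```

```text
t 19.17 pos [0.4409 0.3771 0.0333] shift [-0.0051 -0.0046 -0.0073] rot [-0.44  0.6   0.11] j [-0.22  0.75 -0.7   1.86  0.69  0.77  0.62] F [ 0.1 -2.8  6. ] w 0.0599 30.0
[0.54478915 0.04999385]
t 19.17 pos [0.4409 0.3771 0.0333] shift [ 0.1039 -0.3271  0.1167] rot [ -0.29   0.69 -27.76] j [-0.22  0.75 -0.7   1.86  0.69  0.77  0.62] F [ 0.1 -2.8  6. ] w 0.0599 30.0
```

>>> drive_tool([
  [0.05, [0, 0, 0.02], [0, 0, 0]],
  [0.05, [0, 0, 0.055], [0, 0, 0]],
  [0.05, [0.005, -0.02, 0.09], [0, 0, -3]],
  [0.05, [0.015, -0.05, 0.115], [0, 0.2, -7]],
  [0.05, [0.027, -0.085, 0.12], [-0.1, 0.4, -12]],
  [0.05, [0.039, -0.12, 0.12], [-0.2, 0.5, -17]],
  [0.05, [0.05, -0.155, 0.12], [-0.3, 0.7, -22]],
  [0.05, [0.06, -0.19, 0.12], [-0.3, 0.7, -27.5]],
])

```text
clock: 19.83
position: [0.5005, 0.1857, 0.1526]
orientation: [0.066, 0.998, 0.001, -0.0]
ft_force: [1.4, 0.3, -2.4]
width: 0.06
grasp_force: 30.0
```

>>> drive_tool([
  [0.05, [0.012, -0.035, 0], [0, 0, 0]],
  [0.05, [0.023, -0.07, 0], [0, 0, 0]],
  [0.05, [0.035, -0.105, 0], [0, 0, 0]],
  [0.05, [0.046, -0.13, 0], [0, 0, 0]],
  [0.05, [0.049, -0.139, 0], [0, 0, 0]],
  [0.05, [0.049, -0.139, 0], [0, 0, 0]],
  [0.05, [0.049, -0.139, 0], [0, 0, 0]],
])

```text
clock: 20.42
position: [0.5486, 0.0488, 0.1521]
orientation: [0.064, 0.998, 0.001, -0.001]
ft_force: [0.2, 0.6, -1.8]
width: 0.0599
grasp_force: 30.0
```

```bash
python3 -c "
from h import *
todo(-7.62,0,(.5499,.0478,.075))"
```

```text
t 20.42 pos [0.5486 0.0488 0.1521] shift [ 0.0013 -0.001  -0.0771] rot [-0.12 -0.11 -0.25] j [ 0.42  0.51 -0.71  1.88  0.41  0.91  0.96] F [ 0.2  0.6 -1.8] w 0.0599 30.0
```

```bash
cat > held.py <<'E'
from h import *
import sys
def held(lo,hi,zoff):
    s=read_state();c=cam("wrist");z=s["position"][2]+zoff
    b=max(blobs(c["img"][:260],lo,hi,400),key=cv2.contourArea)
    P=brd(onz(c,b.reshape(-1,2),z),(.5507,.1168),-7.62)
    print("TCP brd",brd(s["position"],(.5507,.1168),-7.62).round(1),"bbox px",cv2.boundingRect(b),"min",np.percentile(P,1,axis=0).round(1),"max",np.percentile(P,99,axis=0).round(1));return c,P
E
python3 -c "
from held import *
c,P=held((24,115,100),(38,255,255),.0067)
r=cv2.minAreaRect(P.astype(np.float32));print(r)
O=(.5507,.1168);Y=-7.62
tcp=brd(read_state()['position'],O,Y)[0]
for z in (.159,):
  print(edge(c,z,1,(tcp[0]-38,tcp[0]-20),(tcp[1]-45,tcp[1]-18),O,Y,0,(-2,1,1)),edge(c,z,1,(tcp[0]-38,tcp[0]-20),(tcp[1]+18,tcp[1]+45),O,Y,0,(-2,1,1)),edge(c,z,0,(tcp[1]-20,tcp[1]+20),(tcp[0]-60,tcp[0]-25),O,Y,0,(-2,1,1)))
"
```

```text
TCP brd [[  6.9 -67.6]] bbox px (432, 104, 44, 45) min [-70.9  -3.9] max [-52.7  14.3]
((-61.826351165771484, 5.342999458312988), (18.332242965698242, 18.12354278564453), 7.682616233825684)
(np.float64(-98.07), np.float64(-0.0), 41, 0.0) (np.float64(-37.46), np.float64(-1.11), 31, 0.08) (np.float64(-33.35), np.float64(-0.34), 39, 0.04)
```

>>> drive_tool([
  [0.05, [0, -0.001, -0.02], [0, 0, -0.2]],
  [0.05, [0, -0.0015, -0.045], [0, 0, -0.2]],
  [0.05, [0, -0.0015, -0.065], [0, 0, -0.2]],
  [0.05, [0, -0.0015, -0.08], [0, 0, -0.2]],
  [0.05, [0, -0.0015, -0.09], [0, 0, -0.2]],
  [0.05, [0, -0.0015, -0.093], [0, 0, -0.2]],
  [0.05, [0, -0.0015, -0.093], [0, 0, -0.2]],
])

```text
clock: 21.05
position: [0.5483, 0.0486, 0.0588]
orientation: [0.064, 0.998, 0.001, -0.001]
ft_force: [0.2, -0.4, -1.9]
width: 0.06
grasp_force: 30.0
```

```bash
cat > y.py <<'E'
from held import *
todo(-7.62,0,(.5499,.0478,.0513))
O=(.5507,.1168);Y=-7.62
s=read_state();tcp=brd(s['position'],O,Y)[0];z=s['position'][2]+.0067;c=cam("wrist");print(tcp)
print(edge(c,z,1,(tcp[0]-38,tcp[0]-20),(tcp[1]-45,tcp[1]-18),O,Y,0,(-2,1,1)),edge(c,z,1,(tcp[0]-38,tcp[0]-20),(tcp[1]+18,tcp[1]+45),O,Y,0,(-2,1,1)),edge(c,z,0,(tcp[1]-20,tcp[1]+20),(tcp[0]-60,tcp[0]-25),O,Y,0,(-2,1,1)))
E
python3 y.py
```

```text
t 21.05 pos [0.5483 0.0486 0.0588] shift [ 0.0016 -0.0008 -0.0075] rot [-0.11 -0.15 -0.23] j [ 0.35  0.64 -0.62  1.92  0.53  0.75  0.87] F [ 0.2 -0.4 -1.9] w 0.06 30.0
[  6.66163687 -67.96668043]
(np.float64(-98.47), np.float64(-0.0), 41, 0.0) (np.float64(-37.81), np.float64(-1.87), 41, 0.05) (np.float64(-33.51), np.float64(-0.58), 39, 0.07)
```

>>> drive_tool([
  [0.05, [0, -0.001, -0.003], [0, 0, 0.5]],
  [0.05, [0, -0.001, -0.005], [0, 0, 0.5]],
  [0.05, [0, -0.001, -0.007], [0, 0, 0.5]],
  [0.05, [0, -0.001, -0.008], [0, 0, 0.5]],
  [0.05, [0, -0.001, -0.008], [0, 0, 0.5]],
])

```text
clock: 21.52
position: [0.5493, 0.0458, 0.0516]
orientation: [0.061, 0.998, 0.0, -0.0]
ft_force: [-1.4, -0.2, 1.5]
width: 0.0599
grasp_force: 30.0
```

>>> drive_tool([
  [0.05, [0.001, 0, 0], [0, 0, 0]],
  [0.05, [0.002, 0, 0], [0, 0, 0]],
  [0.05, [0.003, 0, 0], [0, 0, 0]],
  [0.05, [0.003, 0, 0], [0, 0, 0]],
])

```text
clock: 21.85
position: [0.552, 0.046, 0.0514]
orientation: [0.061, 0.998, 0.0, -0.001]
ft_force: [-4.5, -0.6, 3.9]
width: 0.06
grasp_force: 30.0
```

>>> drive_tool([
  [0.05, [0.001, 0, 0], [0, 0, 0]],
  [0.05, [0.002, 0, 0], [0, 0, 0]],
  [0.05, [0.002, 0, 0], [0, 0, 0]],
])

```text
clock: 22.1
position: [0.5521, 0.046, 0.0512]
orientation: [0.061, 0.998, -0.0, -0.003]
ft_force: [-9.1, -0.6, 12.0]
width: 0.0598
grasp_force: 30.0
```

```bash
python3 y.py
```

```text
t 22.1 pos [0.5521 0.046  0.0512] shift [-0.0022  0.0018  0.0001] rot [-0.02 -0.3  -0.58] j [ 0.34  0.66 -0.61  1.91  0.54  0.75  0.87] F [-9.1 -0.6 12. ] w 0.0598 30.0
[ 10.7419429  -69.97877679]
(np.float64(-100.55), np.float64(0.49), 41, 0.06) (np.float64(-40.12), np.float64(-1.15), 41, 0.04) (np.float64(-29.94), np.float64(-1.1), 39, 0.09)
```

Yellow is against the +x fence: its -x end reads -29.9 against -30 nominal. Releasing it.

>>> drive_tool([
  [0.066, [-0.001, 0, 0], [0, 0, 0]],
  [0.075, [-0.001, 0, 0], [0, 0, 0]],
  [0.08, [-0.001, 0, 0], [0, 0, 0]],
  [0.08, [-0.001, 0, 0], [0, 0, 0]],
  [0.08, [-0.001, 0, 0.02], [0, 0, 0]],
  [0.08, [-0.001, 0, 0.05], [0, 0, 0]],
  [0.09, [-0.001, 0, 0.09], [0, 0, 0]],
  [0.09, [-0.02, -0.03, 0.12], [0, 0, 0]],
], force=30)

```text
clock: 22.82
position: [0.5398, 0.0255, 0.1717]
orientation: [0.058, 0.998, 0.004, 0.003]
ft_force: [2.3, 0.2, 2.3]
width: 0.0879
grasp_force: 0.0
```

```bash
python3 -c "
from h import *
todo(-84.9,0,(.40,-.20,.2))"
```

```text
t 22.82 pos [0.5398 0.0255 0.1717] shift [-0.1398 -0.2255  0.0283] rot [ -0.11   0.55 -78.3 ] j [ 0.5   0.46 -0.74  1.89  0.37  0.93  1.04] F [2.3 0.2 2.3] w 0.0879 0.0
```

>>> drive_tool([
  [0.0918, [-0.01, -0.02, 0.03], [0, 0, -7]],
  [0.0918, [-0.025, -0.05, 0.06], [0, 0.1, -14]],
  [0.0918, [-0.04, -0.08, 0.09], [0, 0.2, -21]],
  [0.0918, [-0.055, -0.11, 0.12], [0, 0.3, -28]],
  [0.0918, [-0.07, -0.14, 0.13], [0, 0.4, -35]],
  [0.0918, [-0.085, -0.17, 0.13], [0, 0.5, -42]],
  [0.0918, [-0.1, -0.2, 0.13], [0, 0.5, -49]],
  [0.0918, [-0.115, -0.23, 0.13], [0, 0.5, -56]],
])

```text
clock: 23.48
position: [0.4204, -0.2128, 0.299]
orientation: [0.525, 0.851, 0.0, -0.003]
ft_force: [0.2, -0.0, -0.3]
width: 0.0919
grasp_force: 0.0
```

>>> drive_tool([
  [0.0918, [-0.01, -0.02, 0], [0, 0, -7]],
  [0.0918, [-0.02, -0.04, 0], [0, 0, -14]],
  [0.0918, [-0.025, -0.055, 0], [0, 0, -21]],
  [0.0918, [-0.025, -0.055, 0], [0, 0, -22.3]],
  [0.0918, [-0.025, -0.055, 0], [0, 0, -22.3]],
  [0.0918, [-0.025, -0.055, 0], [0, 0, -22.3]],
])

```text
clock: 23.98
position: [0.3966, -0.2649, 0.2981]
orientation: [0.676, 0.737, 0.002, -0.004]
ft_force: [-0.2, 0.4, -0.0]
width: 0.0914
grasp_force: 0.0
```

```bash
cat > blue.py <<'E'
from h import *
c=cam("wrist")
m=cv2.cvtColor(c["img"],cv2.COLOR_BGR2HSV)
for lo in((88,60,60),):
    ks=blobs(c["img"][:250],lo,(112,255,255),300)
    for k in ks[:3]:
        P=onz(c,cv2.convexHull(k).reshape(-1,2),.04)[:,:2];r=cv2.minAreaRect((P*1000).astype(np.float32));print(cv2.boundingRect(k),cv2.contourArea(k),r)
todo(-84.9,0,(.384,-.181,.1))
E
python3 blue.py
```

```text
(253, 80, 48, 96) 3585.5 ((386.0677795410156, -204.31971740722656), (59.1822624206543, 117.26824951171875), 4.934643268585205)
t 24.03 pos [ 0.3968 -0.2646  0.2981] shift [-0.0128  0.0836 -0.1981] rot [-0.49 -0.24  0.16] j [ 0.95  0.13 -0.45  1.9   0.06  1.13  0.56] F [-0.2  0.2 -0.2] w 0.0915 0.0
```

>>> drive_tool([
  [0.0918, [-0.003, 0.02, -0.02], [-0.1, -0.1, 0]],
  [0.0918, [-0.006, 0.04, -0.05], [-0.2, -0.1, 0]],
  [0.0918, [-0.01, 0.065, -0.085], [-0.3, -0.2, 0]],
  [0.0918, [-0.013, 0.08, -0.12], [-0.4, -0.2, 0]],
  [0.0918, [-0.013, 0.082, -0.15], [-0.5, -0.2, 0]],
  [0.0918, [-0.013, 0.082, -0.18], [-0.5, -0.2, 0]],
  [0.0918, [-0.013, 0.082, -0.198], [-0.5, -0.2, 0]],
  [0.0918, [-0.013, 0.082, -0.198], [-0.5, -0.2, 0]],
])

```text
clock: 24.7
position: [0.381, -0.1812, 0.0971]
orientation: [0.676, 0.737, -0.001, -0.003]
ft_force: [-0.1, 1.0, 0.6]
width: 0.0919
grasp_force: 0.0
```

>>> drive_tool([
  [0.0918, [0, 0, 0], [0, 0, 0]],
  [0.0918, [0, 0, 0], [0, 0, 0]],
])

```text
clock: 24.87
position: [0.3842, -0.1836, 0.1011]
orientation: [0.677, 0.736, -0.0, 0.001]
ft_force: [0.3, 0.0, 0.9]
width: 0.0915
grasp_force: 0.0
```

```bash
python3 -c "
from h import *
todo(-84.9,0,(.3841,-.1824,.028))"
```

```text
t 24.87 pos [ 0.3842 -0.1836  0.1011] shift [-0.0001  0.0012 -0.0731] rot [0.06 0.03 0.31] j [ 0.78  0.34 -0.46  2.21  0.25  0.64  0.24] F [0.3 0.  0.9] w 0.0915 0.0
```

>>> drive_tool([
  [0.0918, [0, 0.001, -0.025], [0, 0, 0.3]],
  [0.0918, [0, 0.001, -0.05], [0, 0, 0.3]],
  [0.0918, [0, 0.001, -0.067], [0, 0, 0.3]],
  [0.0918, [0, 0.001, -0.073], [0, 0, 0.3]],
  [0.0918, [0, 0.001, -0.073], [0, 0, 0.3]],
  [0.05, [0, 0.001, -0.073], [0, 0, 0.3]],
  [0.05, [0, 0.001, -0.073], [0, 0, 0.3]],
  [0.05, [0, 0.001, -0.073], [0, 0, 0.3]],
], force=30)

```text
clock: 25.53
position: [0.3841, -0.1835, 0.0283]
orientation: [0.676, 0.737, -0.0, 0.001]
ft_force: [-0.3, -0.0, -0.1]
width: 0.0763
grasp_force: 0.0
```

>>> drive_tool([
  [0.05, [0, 0, 0], [0, 0, 0]],
  [0.05, [0, 0, 0], [0, 0, 0]],
  [0.05, [0, 0, 0], [0, 0, 0]],
  [0.05, [0, 0, 0], [0, 0, 0]],
])

```text
clock: 25.87
position: [0.3836, -0.1832, 0.0276]
orientation: [0.676, 0.737, -0.0, 0.001]
ft_force: [-0.4, 0.3, 6.5]
width: 0.0598
grasp_force: 30.0
```

```bash
python3 -c "
from h import *
todo(-84.9,0,(.3841,-.1824,.028))
a=np.radians(-7.62);ex=np.array([np.cos(a),np.sin(a)]);ey=np.array([-ex[1],ex[0]])
p=np.array([.5507,.1168])-.066*ex-.015*ey;print(p);todo(-97.62,0,(*p,.13))"
```

```text
t 25.87 pos [ 0.3836 -0.1832  0.0276] shift [0.0005 0.0008 0.0004] rot [0.08 0.01 0.13] j [ 0.7   0.49 -0.36  2.23  0.38  0.47  0.12] F [-0.4  0.3  6.5] w 0.0598 30.0
[0.48329379 0.11068422]
t 25.87 pos [ 0.3836 -0.1832  0.0276] shift [0.0997 0.2939 0.1024] rot [  0.08  -0.   -12.59] j [ 0.7   0.49 -0.36  2.23  0.38  0.47  0.12] F [-0.4  0.3  6.5] w 0.0598 30.0
```

>>> drive_tool([
  [0.05, [0, 0, 0.02], [0, 0, 0]],
  [0.05, [0, 0, 0.055], [0, 0, 0]],
  [0.05, [0.005, 0.02, 0.09], [0, 0, 0]],
  [0.05, [0.015, 0.05, 0.105], [0, 0, -2]],
  [0.05, [0.027, 0.085, 0.105], [0, 0, -4]],
  [0.05, [0.039, 0.12, 0.105], [0, 0, -7]],
  [0.05, [0.051, 0.155, 0.105], [0, 0, -10]],
  [0.05, [0.063, 0.19, 0.105], [0, 0, -12.6]],
])

```text
clock: 26.53
position: [0.4458, 0.0084, 0.1321]
orientation: [0.754, 0.657, -0.001, -0.0]
ft_force: [0.9, 0.0, -2.9]
width: 0.0598
grasp_force: 30.0
```

>>> drive_tool([
  [0.05, [0.012, 0.03, 0], [0, 0, 0]],
  [0.05, [0.024, 0.06, 0], [0, 0, 0]],
  [0.05, [0.034, 0.085, 0], [0, 0, 0]],
  [0.05, [0.038, 0.1, 0], [0, 0, 0]],
  [0.05, [0.038, 0.1, 0], [0, 0, 0]],
  [0.05, [0.038, 0.1, 0], [0, 0, 0]],
  [0.05, [0.038, 0.1, 0], [0, 0, 0]],
])

```text
clock: 27.12
position: [0.4831, 0.1059, 0.1315]
orientation: [0.753, 0.658, -0.002, -0.0]
ft_force: [0.4, -0.3, -2.8]
width: 0.0597
grasp_force: 30.0
```

```bash
cat > b.py <<'E'
from h import *
todo(-97.62,0,(.4855,.1084,.0456))
O=(.5507,.1168);Y=-7.62
s=read_state();tcp=brd(s['position'],O,Y)[0];z=s['position'][2]+.0124;c=cam("wrist");print(tcp)
k=(1,1,-2)
print("-x",edge(c,z,0,(tcp[1]+22,tcp[1]+34),(tcp[0]-42,tcp[0]-18),O,Y,1,k),"+x",edge(c,z,0,(tcp[1]+22,tcp[1]+34),(tcp[0]+18,tcp[0]+42),O,Y,-1,k),"+y",edge(c,z,1,(tcp[0]-22,tcp[0]+22),(tcp[1]+28,tcp[1]+52),O,Y,-1,k))
G=(-1,2,-1)
print("green -y",edge(c,.058,1,(-85,20),(15,42),O,Y,1,G))
cv2.imwrite("pics/b.png",c["img"])
E
python3 b.py
```

```text
t 27.12 pos [0.4831 0.1059 0.1315] shift [ 0.0024  0.0025 -0.0859] rot [ 0.09 -0.17  0.03] j [ 0.18  0.4  -0.54  2.03  0.29  0.79 -0.66] F [ 0.4 -0.3 -2.8] w 0.0597 30.0
[-65.60498154 -19.75953814]
-x (np.float64(-95.85), np.float64(0.0), 41, 0.0) +x (np.float64(-35.6), np.float64(0.0), 41, 0.0) +y (np.float64(21.66), np.float64(0.39), 41, 0.04)
green -y (np.float64(25.57), np.float64(-0.19), 41, 0.08)
```

>>> drive_tool([
  [0.05, [0.002, 0, -0.02], [0, -0.1, 0]],
  [0.05, [0.002, 0, -0.045], [0, -0.1, 0]],
  [0.05, [0.002, 0, -0.065], [0, -0.1, 0]],
  [0.05, [0.002, 0, -0.076], [0, -0.1, 0]],
  [0.05, [0.002, 0, -0.082], [0, -0.1, 0]],
  [0.05, [0.002, 0, -0.085], [0, -0.1, 0]],
  [0.05, [0.002, 0, -0.0865], [0, -0.1, 0]],
  [0.05, [0.002, 0, -0.0865], [0, -0.1, 0]],
])

```text
clock: 27.83
position: [0.4865, 0.107, 0.0461]
orientation: [0.753, 0.658, 0.0, 0.001]
ft_force: [0.6, -0.5, -2.2]
width: 0.0596
grasp_force: 30.0
```

```bash
python3 b.py
```

```text
t 27.83 pos [0.4865 0.107  0.0461] shift [-0.001   0.0014 -0.0005] rot [0.03 0.09 0.02] j [ 0.1   0.55 -0.45  2.06  0.41  0.62 -0.76] F [ 0.6 -0.5 -2.2] w 0.0596 30.0
[-62.33065506 -18.27452273]
-x (np.float64(-92.58), np.float64(0.0), 41, 0.0) +x (np.float64(-32.33), np.float64(0.0), 41, 0.0) +y (np.float64(23.1), np.float64(0.39), 41, 0.06)
green -y (np.float64(25.48), np.float64(-0.28), 40, 0.06)
```

>>> drive_tool([
  [0.05, [0, 0, -0.0005], [0, 0, 0]],
  [0.05, [0, 0, -0.001], [0, 0, 0]],
  [0.05, [0, 0, -0.0015], [0, 0, 0]],
  [0.05, [0, 0, -0.0015], [0, 0, 0]],
])

```text
clock: 28.22
position: [0.4868, 0.1073, 0.0457]
orientation: [0.753, 0.659, 0.001, 0.001]
ft_force: [-2.0, -0.9, 11.5]
width: 0.0601
grasp_force: 30.0
```

>>> drive_tool([
  [0.05, [0.001, 0, 0], [0, 0, 0]],
  [0.05, [0.002, 0, 0], [0, 0, 0]],
  [0.05, [0.003, 0, 0], [0, 0, 0]],
  [0.05, [0.003, 0, 0], [0, 0, 0]],
])

```text
clock: 28.55
position: [0.487, 0.1073, 0.0456]
orientation: [0.752, 0.659, -0.002, 0.0]
ft_force: [-12.1, -0.4, 20.1]
width: 0.0598
grasp_force: 30.0
```

```bash
python3 b.py
```

```text
t 28.55 pos [0.487  0.1073 0.0456] shift [-0.0015  0.0011 -0.    ] rot [ 0.14 -0.13 -0.04] j [ 0.1   0.56 -0.45  2.05  0.41  0.62 -0.76] F [-12.1  -0.4  20.1] w 0.0598 30.0
[-61.92191527 -17.8937991 ]
-x (np.float64(-92.21), np.float64(-0.31), 41, 0.06) +x (np.float64(-31.92), np.float64(-0.0), 41, 0.0) +y (np.float64(23.4), np.float64(0.28), 41, 0.04)
green -y (np.float64(25.48), np.float64(-0.28), 40, 0.05)
```

>>> drive_tool([
  [0.05, [0, 0, 0.001], [0, 0, 0]],
  [0.05, [0, 0, 0.0015], [0, 0, 0]],
  [0.05, [0, 0, 0.0015], [0, 0, 0]],
])

```text
clock: 28.85
position: [0.4885, 0.1073, 0.0457]
orientation: [0.753, 0.658, -0.0, 0.0]
ft_force: [-3.2, 2.1, 0.6]
width: 0.0598
grasp_force: 30.0
```

```bash
python3 b.py
```

```text
t 28.85 pos [0.4885 0.1073 0.0457] shift [-0.003   0.0011 -0.0001] rot [0.02 0.   0.01] j [ 0.1   0.56 -0.45  2.05  0.41  0.62 -0.76] F [-3.2  2.1  0.6] w 0.0598 30.0
[-60.37864134 -17.67919462]
-x (np.float64(-90.63), np.float64(-0.0), 41, 0.0) +x (np.float64(-30.38), np.float64(-0.0), 41, 0.0) +y (np.float64(23.55), np.float64(0.22), 41, 0.05)
green -y (np.float64(25.51), np.float64(-0.33), 39, 0.1)
```

>>> drive_tool([
  [0.05, [0.001, 0, 0], [0, 0, 0]],
  [0.05, [0.001, 0, 0], [0, 0, 0]],
])

```text
clock: 29.07
position: [0.4886, 0.1073, 0.0457]
orientation: [0.753, 0.658, -0.001, -0.0]
ft_force: [-6.6, 0.3, 8.2]
width: 0.0598
grasp_force: 30.0
```

>>> drive_tool([
  [0.066, [0, 0, 0], [0, 0, 0]],
  [0.075, [0, 0, 0], [0, 0, 0]],
  [0.08, [0, 0, 0], [0, 0, 0]],
  [0.08, [0, 0, 0], [0, 0, 0]],
  [0.08, [0, 0, 0.02], [0, 0, 0]],
  [0.08, [0, 0, 0.05], [0, 0, 0]],
  [0.08, [0, 0, 0.09], [0, 0, 0]],
  [0.07, [0.01, -0.02, 0.12], [0, 0, 0]],
])

```text
clock: 29.73
position: [0.4989, 0.0915, 0.1678]
orientation: [0.75, 0.661, 0.001, -0.001]
ft_force: [1.2, 0.3, 0.4]
width: 0.077
grasp_force: 0.0
```

```bash
python3 -c "
from h import *
import pickle
O=(.5507,.1168);Y=-7.62
a=np.radians(Y);ex=np.array([np.cos(a),np.sin(a)]);ey=np.array([-ex[1],ex[0]])
p=np.array(O)-.1735*ey;print('knob',p)
W=[]
for n in ('w4','w5'):
  c=pickle.load(open(n+'.pkl','rb'))
  for k in blobs(c['img'][:140],(0,170,70),(8,255,255),60):
    r=cv2.minEnclosingCircle(k);print(n,cv2.boundingRect(k),cv2.contourArea(k),brd(onz(c,r[0],.078),O,Y).round(1))
todo(-7.62,0,(*p,.15))"
```

```text
knob [ 0.52769349 -0.05516788]
w4 (392, 70, 27, 22) 400.5 [[   0.5 -176.6]]
w5 (489, 54, 37, 23) 564.0 [[   1.3 -179.8]]
t 29.73 pos [0.4989 0.0915 0.1678] shift [ 0.0288 -0.1467 -0.0178] rot [-1.500e-01 -7.000e-02  8.961e+01] j [ 0.24  0.37 -0.57  1.97  0.25  0.87 -0.58] F [1.2 0.3 0.4] w 0.077 0.0
```

>>> drive_tool([
  [0.07, [0.006, -0.035, 0], [0, 0, 0]],
  [0.07, [0.013, -0.07, 0], [0, 0, 0]],
  [0.07, [0.02, -0.105, 0], [0, 0, 0]],
  [0.07, [0.026, -0.135, 0], [0, 0, 0]],
  [0.07, [0.029, -0.147, -0.015], [0, 0, 0]],
  [0.07, [0.029, -0.147, -0.02], [0, 0, 0]],
  [0.07, [0.029, -0.147, -0.02], [0, 0, 0]],
  [0.07, [0.029, -0.147, -0.02], [0, 0, 0]],
])

```text
clock: 30.4
position: [0.5286, -0.0586, 0.1453]
orientation: [0.752, 0.659, 0.0, -0.0]
ft_force: [0.1, 0.1, 0.5]
width: 0.07
grasp_force: 0.0
```

```bash
python3 - <<'E'
from h import *
O=(.5507,.1168);Y=-7.62
todo(-97.62,0,(.5276,-.0557,.07))
c=cam("wrist");cv2.imwrite("pics/k.png",c["img"])
for k in blobs(c["img"][:300],(0,170,70),(8,255,255),60)[:3]:print(cv2.boundingRect(k),cv2.contourArea(k),brd(onz(c,cv2.minEnclosingCircle(k)[0],.078),O,Y).round(1))
f=lambda *a:[float(v) for v in edge(*a)[:2]]
print("bar front",f(c,.0445,1,(-70,70),(-165,-130),O,Y,0),f(c,.0445,1,(30,80),(-165,-130),O,Y,0))
E
```

```text
t 30.4 pos [ 0.5286 -0.0586  0.1453] shift [-0.001   0.0029 -0.0753] rot [-0.04 -0.02 -0.07] j [ 0.46  0.43 -0.49  1.93  0.27  0.84 -0.3 ] F [0.1 0.1 0.5] w 0.07 0.0
(261, 195, 36, 42) 1096.0 [[   0.3 -171.8]]
(535, 193, 25, 41) 547.5 [[ 191.2 -169.2]]
bar front [-142.39, -6.21] [-141.65, 14.49]
```

View pics/k.png

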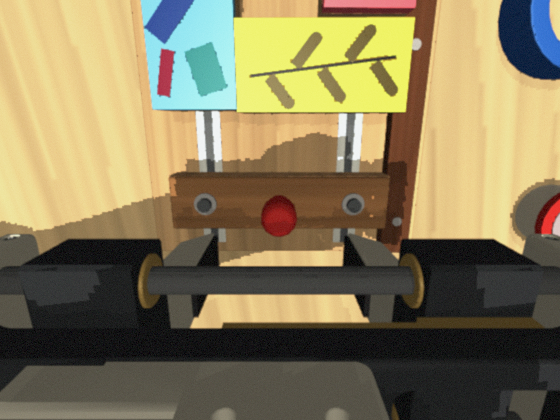

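The picture (the tenth and last) shows blue and yellow seated side by side against each other at (190,55) and (325,65), and the knob centred at (279,215). Gripping the knob.

>>> drive_tool([
  [0.07, [-0.001, 0.0035, -0.025], [0, 0, 0]],
  [0.07, [-0.001, 0.0035, -0.05], [0, 0, 0]],
  [0.07, [-0.001, 0.0035, -0.068], [0, 0, 0]],
  [0.07, [-0.001, 0.0035, -0.075], [0, 0, 0]],
  [0.015, [-0.001, 0.0035, -0.075], [0, 0, 0]],
  [0.015, [-0.001, 0.0035, -0.075], [0, 0, 0]],
  [0.015, [-0.001, 0.0035, -0.075], [0, 0, 0]],
  [0.015, [-0.001, 0.0035, -0.075], [0, 0, 0]],
], force=35)

```text
clock: 31.12
position: [0.5292, -0.0563, 0.072]
orientation: [0.752, 0.659, 0.001, 0.001]
ft_force: [-0.5, 0.4, -0.1]
width: 0.0481
grasp_force: 0.0
```

>>> drive_tool([
  [0.015, [0, 0, 0], [0, 0, 0]],
  [0.015, [0, 0, 0], [0, 0, 0]],
  [0.015, [0, 0, 0], [0, 0, 0]],
  [0.015, [0, 0, 0], [0, 0, 0]],
  [0.015, [0, 0, 0], [0, 0, 0]],
])

```text
clock: 31.53
position: [0.5276, -0.0566, 0.071]
orientation: [0.753, 0.658, -0.0, 0.0]
ft_force: [-2.1, 0.6, 5.6]
width: 0.0249
grasp_force: 35.0
```

>>> drive_tool([
  [0.015, [0.0004, 0.003, 0], [0, 0, 0]],
  [0.015, [0.001, 0.008, 0], [0, 0, 0]],
  [0.015, [0.002, 0.014, 0], [0, 0, 0]],
  [0.015, [0.0027, 0.02, 0], [0, 0, 0]],
  [0.015, [0.0035, 0.026, 0], [0, 0, 0]],
  [0.015, [0.0043, 0.032, 0], [0, 0, 0]],
  [0.015, [0.005, 0.037, 0], [0, 0, 0]],
  [0.015, [0.0055, 0.041, 0], [0, 0, 0]],
], force=45)

```text
clock: 32.2
position: [0.533, -0.0159, 0.0709]
orientation: [0.753, 0.658, -0.001, 0.0]
ft_force: [-3.3, -2.3, 5.8]
width: 0.025
grasp_force: 45.0
```

>>> drive_tool([
  [0.015, [0.0003, 0.002, 0], [0, 0, 0]],
  [0.015, [0.0005, 0.004, 0], [0, 0, 0]],
  [0.015, [0.0008, 0.006, 0], [0, 0, 0]],
  [0.015, [0.001, 0.008, 0], [0, 0, 0]],
  [0.015, [0.0013, 0.0095, 0], [0, 0, 0]],
  [0.015, [0.0015, 0.011, 0], [0, 0, 0]],
  [0.015, [0.0015, 0.011, 0], [0, 0, 0]],
])

```text
clock: 32.78
position: [0.5343, -0.006, 0.0709]
orientation: [0.753, 0.658, -0.001, 0.001]
ft_force: [-3.1, -2.7, 7.0]
width: 0.0247
grasp_force: 45.0
```

```bash
python3 -c "
from h import *
todo(-97.62,0,(.5276,-.0557,.07))
print(brd(read_state()['position'],(.5507,.1168),-7.62))"
```

```text
t 32.78 pos [ 0.5343 -0.006   0.0709] shift [-0.0067 -0.0497 -0.0009] rot [ 0.16 -0.05  0.06] j [ 0.31  0.55 -0.44  1.96  0.36  0.7  -0.48] F [-3.1 -2.7  7. ] w 0.0247 45.0
[[ 2.59447703e-02 -1.23904456e+02]]
```

>>> drive_tool([
  [0.015, [0.0002, 0.001, 0], [0, 0, 0]],
  [0.015, [0.0003, 0.002, 0], [0, 0, 0]],
  [0.015, [0.0004, 0.003, 0], [0, 0, 0]],
  [0.015, [0.0005, 0.004, 0], [0, 0, 0]],
  [0.015, [0.0007, 0.005, 0], [0, 0, 0]],
  [0.015, [0.0007, 0.005, 0], [0, 0, 0]],
])

```text
clock: 33.28
position: [0.5348, -0.0021, 0.071]
orientation: [0.753, 0.658, -0.002, 0.001]
ft_force: [-4.6, -5.6, 7.9]
width: 0.0248
grasp_force: 45.0
```

>>> drive_tool([
  [0.015, [0.0001, 0.001, 0], [0, 0, 0]],
  [0.015, [0.0003, 0.002, 0], [0, 0, 0]],
  [0.015, [0.0004, 0.003, 0], [0, 0, 0]],
  [0.015, [0.0004, 0.003, 0], [0, 0, 0]],
])

```text
clock: 33.62
position: [0.535, -0.0003, 0.0709]
orientation: [0.753, 0.658, -0.002, 0.001]
ft_force: [-4.2, -8.4, 8.4]
width: 0.0248
grasp_force: 45.0
```

>>> drive_tool([
  [0.015, [0.0001, 0.001, 0], [0, 0, 0]],
  [0.015, [0.0003, 0.002, 0], [0, 0, 0]],
  [0.015, [0.0003, 0.002, 0], [0, 0, 0]],
])

```text
clock: 33.87
position: [0.5353, 0.0015, 0.0709]
orientation: [0.753, 0.657, -0.003, 0.001]
ft_force: [-4.5, -7.4, 8.6]
width: 0.0244
grasp_force: 45.0
```

>>> drive_tool([
  [0.015, [0.0001, 0.001, 0], [0, 0, 0]],
  [0.015, [0.0003, 0.002, 0], [0, 0, 0]],
  [0.015, [0.0003, 0.002, 0], [0, 0, 0]],
])

```text
clock: 34.12
position: [0.5353, 0.0016, 0.0709]
orientation: [0.754, 0.657, -0.004, 0.002]
ft_force: [-5.9, -11.9, 10.8]
width: 0.0243
grasp_force: 45.0
```

```bash
python3 -c "
from h import *
todo(-97.62,0,(.5276,-.0557,.07))
print(brd(read_state()['position'],(.5507,.1168),-7.62))"
```

```text
t 34.12 pos [0.5353 0.0016 0.0709] shift [-0.0077 -0.0573 -0.0009] rot [ 0.44 -0.17  0.23] j [ 0.29  0.55 -0.44  1.96  0.36  0.71 -0.5 ] F [ -5.9 -11.9  10.8] w 0.0243 45.0
[[ 1.84909490e-02 -1.16210312e+02]]
```

>>> drive_tool([
  [0.015, [0.0001, 0.001, 0], [0, 0, 0]],
  [0.015, [0.0003, 0.002, 0], [0, 0, 0]],
  [0.015, [0.0003, 0.002, 0], [0, 0, 0]],
])

```text
clock: 34.37
position: [0.5353, 0.0017, 0.0709]
orientation: [0.754, 0.657, -0.005, 0.002]
ft_force: [-5.4, -15.8, 12.1]
width: 0.0243
grasp_force: 45.0
```

>>> drive_tool([
  [0.015, [0.0001, 0.001, 0], [0, 0, 0]],
  [0.015, [0.0003, 0.002, 0], [0, 0, 0]],
  [0.015, [0.0003, 0.002, 0], [0, 0, 0]],
])

```text
clock: 34.62
position: [0.5353, 0.0018, 0.0709]
orientation: [0.755, 0.656, -0.006, 0.003]
ft_force: [-7.0, -19.3, 13.7]
width: 0.0248
grasp_force: 45.0
```

```bash
cat > fin.py <<'E'
from h import *
O=(.5507,.1168);Y=-7.62
todo(-97.62,0,(.5276,-.0557,.07))
print(brd(read_state()['position'],O,Y))
c=cam("wrist");f=lambda *a:[float(v) for v in edge(*a)[:2]]
G=(-1,2,-1);P=(1,-2,1);B=(1,1,-2);Ye=(-2,1,1)
print("green +y",f(c,.058,1,(-80,20),(76,98),O,Y,-1,G),"-x",f(c,.058,0,(45,80),(-108,-78),O,Y,1,G),"-y",f(c,.058,1,(-20,20),(18,42),O,Y,1,G))
print("blue -y",f(c,.058,1,(-80,-40),(-105,-75),O,Y,1,B),"-x",f(c,.058,0,(-70,20),(-105,-75),O,Y,1,B),"+y",f(c,.058,1,(-80,-40),(18,42),O,Y,-1,(1,0,-1)))
print("yellow -y",f(c,.058,1,(-15,80),(-105,-75),O,Y,1,Ye),"+y",f(c,.058,1,(-20,20),(-45,-18),O,Y,-1,Ye),"+x",f(c,.058,0,(-80,-40),(78,100),O,Y,-1,Ye),"-x",f(c,.058,0,(-80,-40),(-42,-18),O,Y,0,(1,0,-1)))
print("pink -y",f(c,.058,1,(45,80),(-45,-18),O,Y,0,(1,-1,0)),"-x",f(c,.058,0,(-15,15),(18,42),O,Y,0,P))
print("bar front top",f(c,.0445,1,(-70,-40),(-112,-80),O,Y,0),f(c,.0445,1,(40,75),(-112,-80),O,Y,0))
cv2.imwrite("pics/fin.png",c["img"])
E
python3 fin.py
```

```text
t 34.62 pos [0.5353 0.0018 0.0709] shift [-0.0077 -0.0575 -0.0009] rot [ 0.69 -0.26  0.38] j [ 0.29  0.55 -0.43  1.96  0.36  0.71 -0.51] F [ -7.  -19.3  13.7] w 0.0248 45.0
[[ 9.38573504e-03 -1.16067641e+02]]
green +y [77.5, 0.0] -x [-106.5, 0.0] -y [19.5, 0.0]
blue -y [-91.37, -0.19] -x [-90.5, 0.0] +y [19.5, 0.0]
yellow -y [-91.35, -0.06] +y [-30.98, -0.13] +x [90.63, -0.1] -x [-30.25, 0.0]
pink -y [-31.0, -0.0] -x [24.72, -22.49]
bar front top [-87.84, -8.85] [-87.84, -3.94]
```

Hard stop: the force rises to 19 N with no motion, and all edges are closed to within about 1 mm. I'll ease off the push, release and lift.

>>> drive_tool([
  [0.015, [-0.0002, -0.0015, 0], [0, 0, 0]],
  [0.015, [-0.0004, -0.003, 0], [0, 0, 0]],
  [0.03, [-0.0004, -0.003, 0], [0, 0, 0]],
  [0.05, [-0.0004, -0.003, 0], [0, 0, 0]],
  [0.06, [-0.0004, -0.003, 0], [0, 0, 0]],
  [0.06, [-0.0004, -0.003, 0.001], [0, 0, 0]],
  [0.06, [-0.0004, -0.003, 0.02], [0, 0, 0]],
  [0.06, [0, -0.003, 0.05], [0, 0, 0]],
])

```text
clock: 35.33
position: [0.5347, 0.0093, 0.1184]
orientation: [0.752, 0.659, -0.002, -0.002]
ft_force: [-0.2, -1.2, 0.2]
width: 0.0574
grasp_force: 0.0
```

>>> drive_tool([
  [0.06, [0, 0, 0.04], [0, 0, 0]],
  [0.06, [0, 0.02, 0.08], [0, 0, 0]],
  [0.06, [0, 0.02, 0.12], [0, 0, 0]],
  [0.06, [0, 0.02, 0.16], [0, 0, 0]],
  [0.06, [0, 0.02, 0.18], [0, 0, 0]],
  [0.06, [0, 0.02, 0.18], [0, 0, 0]],
  [0.06, [0, 0.02, 0.18], [0, 0, 0]],
])

```text
clock: 35.92
position: [0.538, 0.0293, 0.3019]
orientation: [0.752, 0.659, 0.001, 0.001]
ft_force: [-0.5, 0.1, -0.0]
width: 0.0602
grasp_force: 0.0
```

```bash
python3 fin.py
```

```text
t 35.92 pos [0.538  0.0293 0.3019] shift [-0.0104 -0.085  -0.2319] rot [ 0.03  0.22 -0.05] j [ 0.37  0.26 -0.56  1.76  0.15  1.16 -0.37] F [-0.5  0.1 -0. ] w 0.0602 0.0
[[ -0.98173513 -88.43187063]]
green +y [89.02, -0.06] -x [-90.43, -0.02] -y [28.23, -0.12]
blue -y [-91.59, 0.02] -x [-90.49, -0.04] +y [29.55, -0.61]
yellow -y [-91.58, -0.06] +y [-31.39, -0.56] +x [90.08, 0.87] -x [-30.4, 0.16]
pink -y [-31.13, 0.64] -x [28.09, 0.83]
bar front top [-94.29, -0.15] [-94.17, 0.12]
```

```bash
python3 -c "
from station import *
print(sign_off())"
```

```text
the job is handed in; nothing more can be done
None
```

The pinwheel is finished and handed in at 36 s. Blue was laid face up on the bench and re-taken from above, then blue and yellow were set in their places. The bar was pressed to a hard stop at about 20 N and let go; wrist-camera edges put the layer at about 180.6 mm (nominal 180). I nudged green and pink a few mm against the +x fence first, and did not re-check the bystander objects before signing off.

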